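# Renew the valve cabinet's hand knobs and shut its cover

## Task

Get the open valve cabinet ready for use: take the screwdriver that was left inside and the two worn black knobs out of it and put them in the white tray, then push every coloured hand knob that is on the bench fully home on the flat-sided spindle with the collar of its own colour (it only goes down when its flat lines up with the spindle's). Last, swing the cover over and press it down until its catch snaps shut; leave the other things on the bench where they are.

Things in the scene. Friction and masses are not known exactly. Their poses are not given: they have to be found in the camera images.
- cabinet: White cabinet on its back, fixed, open on top: outside 320 (x) x 260 (y) x 98 mm high, walls 6 mm thick. Origin: centre of its underside. Its light grey inner floor is 30 mm above the bench, its wall tops 98 mm; a grey duct 50 mm wide, 18 mm high runs on the floor along x at y = -70 mm. The cover is hinged along the top of its +y wall, which is the one to the robot's right.
- cover (a joint): Angle of the cabinet's cover, rad: 0 shut flat on the walls, 1.57 upright, stop at 1.9 leaning to the cabinet's +y. Grey leaf 320 x 262 x 10 mm, 0.4 kg, damped hinge: near upright it stays; pushed to below about 1.2 it sinks by itself in some 2 s onto a sprung ball catch and rests there at about 0.045. Shut: pressed over the catch, below 0.015; 10 to 15 N down on the yellow patch.
- cover_hinge (a point): Middle of the cover's hinge line, at the top of the cabinet's +y wall, 104 mm above the bench; the line runs along the cabinet's x.
- cover_press (a point): Middle of the yellow patch (90 x 28 mm) on the outer face of the cover, near its free edge, 240 mm from the hinge line. With the cover shut it faces up, about 110 mm above the bench, over the cabinet's -y wall; with the cover open it faces the cabinet's +y.
- spindle_blue: Upright steel spindle fixed to the cabinet's inner floor, in a flat round blue collar (80 mm, drawn on the floor). 26 mm diameter, 20.5 mm tall, one flat 8 mm from the axis on its +x side; its top 6 mm taper by up to 3 mm. A white tick on the collar marks the flat's (+x) side. Origin on the axis at floor level, z up.
- spindle_red: Upright steel spindle fixed to the cabinet's inner floor, in a flat round red collar (80 mm, drawn on the floor). 26 mm diameter, 20.5 mm tall, one flat 8 mm from the axis on its +x side; its top 6 mm taper by up to 3 mm. A white tick on the collar marks the flat's (+x) side. Origin on the axis at floor level, z up.
- spindle_yellow: Upright steel spindle fixed to the cabinet's inner floor, in a flat round yellow collar (80 mm, drawn on the floor). 26 mm diameter, 20.5 mm tall, one flat 8 mm from the axis on its +x side; its top 6 mm taper by up to 3 mm. A white tick on the collar marks the flat's (+x) side. Origin on the axis at floor level, z up.
- knob_blue: Blue knob, 90 g, loose, may be absent. Skirt 64 mm wide, 26.5 high; D bore below, 22.5 deep, about 1.7 wider all round than the spindle, flat at +x. On top a grip rib 62 long (x), 20 wide, 26.5 to 60.5 high, white line on its +x half. Origin: centre of underside, z up. Over 10 deg off, it stays 20 mm too high; home, its underside is on the cabinet floor, x along the spindle's x.
- knob_red: Red knob, 90 g, loose, may be absent. Skirt 64 mm wide, 26.5 high; D bore below, 22.5 deep, about 1.7 wider all round than the spindle, flat at +x. On top a grip rib 62 long (x), 20 wide, 26.5 to 60.5 high, white line on its +x half. Origin: centre of underside, z up. Over 10 deg off, it stays 20 mm too high; home, its underside is on the cabinet floor, x along the spindle's x.
- knob_yellow: Yellow knob, 90 g, loose, may be absent. Skirt 64 mm wide, 26.5 high; D bore below, 22.5 deep, about 1.7 wider all round than the spindle, flat at +x. On top a grip rib 62 long (x), 20 wide, 26.5 to 60.5 high, white line on its +x half. Origin: centre of underside, z up. Over 10 deg off, it stays 20 mm too high; home, its underside is on the cabinet floor, x along the spindle's x.
- knob_old1: Worn black knob, to be taken off: same shape, size, bore and weight as the coloured knobs, a grey line on the +x half of its rib. At the start it sits loosely but fully home on one of the spindles; it lifts straight off. Origin: centre of the underside, z up.
- knob_old2: Worn black knob, to be taken off: same shape, size, bore and weight as the coloured knobs, a grey line on the +x half of its rib. At the start it sits loosely but fully home on one of the spindles; it lifts straight off. Origin: centre of the underside, z up.
- driver: Screwdriver lying along the duct in the cabinet, underside 48 mm above the bench, 175 mm long along its x, 110 g. Orange square handle 94 x 26 x 26 mm to -x, steel shank 8 mm thick to +x. Origin: underside, 33 mm from the handle's middle towards the tip.
- driver_grip (a point): Point in the screwdriver's handle near its centre of mass, 13 mm above the handle's underside; the handle reaches 55 mm from here to -x and 39 mm to +x.
- driver_tip (a point): Middle of the end of the blade.
- tray: White shallow tool tray, fixed, 260 (x) x 190 (y) x 24 mm high, wall and floor 4 mm thick. Origin: centre of its underside.
- tape: Not part of the job: roll of blue tape lying flat, 90 mm across, 24 mm high. Origin: centre of its underside.
- jar: Not part of the job: small amber jar, 52 mm across, 62 mm high. Origin: centre of its underside.
- cup: Not part of the job: black plastic cup, 72 mm across the rim, 70 mm high. Origin: centre of its underside.
- meter: Not part of the job: yellow meter, a slab 140 x 75 x 32 mm. Origin: centre of its underside.
- dish: Not part of the job: clear shallow dish, 90 mm across, 26 mm high. Origin: centre of its underside.
- gauge: Not part of the job: aluminium gauge block 50 x 80 x 25 mm. Origin: centre of its underside.
There are look-alikes about, which are no part of the job. What is shaped like the knob_old1 but turquoise is not meant. What is meant by the knob_red is not pink, and is the larger of those in its own colour.

How it is judged:
By the outcome, as a careful person would: the job done as asked, in the order asked, and still so for the second after the job is handed in, with the robot touching nothing.
Of knob_blue, knob_red, knob_yellow only 2 to 3 are there at a start; the rules pass over those that are not, and their reading is None.
At some moment in a run one of knob_blue, knob_red, knob_yellow may be knocked a few centimetres aside while the robot is not near it.
It also fails if it takes over 210 s, if anything falls off the work surface, if the arm or the gripper's body presses on something with over 40 N, if the wrist force passes 120 N, or if a joint passes its speed limit or range.

## Robot

A 7-joint arm with a two-finger parallel gripper is mounted at the origin on the work surface. World frame = base frame: x ahead of the robot, y to its left, z up, the work surface at z = 0. Lengths are in m, angles in rad, forces in N, time in s.
With the tool pointing down it reaches from about 0.4 to 0.85 m from the base axis. Payload 10.4 kg.
Tool frame: the origin (TCP) lies between the finger pads; the fingertips stand ahead of it and the grasp point (between the pads) lies 6 mm ahead of it (finger_overhang is the z of the fingertips in the tool frame, in m); z points along the fingers, y is the direction in which the jaws open and shut (so a half turn about z gives the same grasp; the last joint's range is limited). The gripper opens to 85 mm and grips with 20 to 120 N. Pads are 22 mm wide; open, the fingers measure 114 mm over their backs; the gripper's body (76 mm by 85 mm) begins 54 mm behind the grasp point. The pads swing forward as they close: fully open they stand 13 mm farther back than shut.
Start: joints at [-1.3, 0.332, -0.065, 1.46, 0.022, 1.35, -0.088], TCP at [0.181, 0.598, 0.256] pointing down, gripper open.
Joint ranges: [-2.6, 2.6], [-0.5, 2.12], [-1.47, 1.34], [0.16, 2.42], [-1.27, 4.41], [0.06, 2.06], [-2.6, 2.6]. Speed limits (rad/s): [2.22, 2.22, 2.79, 2.79, 3.14, 3.14, 3.14].

## Interface

Orientations are given as a unit quaternion [x, y, z, w].
In Python, from workcell import * gives the robot as it stands.
- The arm moves only by the shell command python3 -m creep 'ROWS' [FORCE]. ROWS is JSON, a list of rows, each a list of 7 numbers: the turn, a rotation vector about the tool's x, y, z in rad, then the shift along the tool's x, y, z in mm, then the closure in counts, from 0 (fully open) to 255 (shut). In form: [[wx, wy, wz, dx, dy, dz, claw], ...]. A call has 1 to 8 rows; each row shifts and turns the commanded pose from where the row before left it, along the tool's axes as they then stand; what a row does not reach is not made up. A row lasts 1/10 s, in which the tool goes at most 50 mm and 8.59 degrees, less where a joint would pass 70% of its speed; a pose out of reach is approached as far as the arm can. A call is refused whole if a number of a shift passes 50 or a number of a turn 0.15, either way. A call with a gripper value outside its range is refused whole. The fingers move at their own pace and stop on an object; FORCE is the grip in N (left out, the last holds). Time passes only in rows, so rows that do not move let the fingers close. It gives the time, the measured TCP pose, the force and the opening at its end, in the units of the state.
- get_obs(): the state, without advancing time (a new reading comes with each control period).
- camera(name): name is "side" or "top"; returns (picture, depth): 480x640x3 uint8, blue, green, red; 480x640 float32, m along the optical axis (not along the pixel's ray), 0 where there is no reading.
- camera_model(name): a dict with "camera_matrix" (3x3 intrinsics, pixels), "R" (3x3) and "t" (3): a world point X has camera coordinates R X + t. Camera axes: x right, y down, z forward; pixel columns grow to the right and rows downward; lengths in m; the calibration is good to about 2 mm. A picture is of the moment at which its call begins. camera_model takes no time and is no camera call.
- hand_in(): hands the job in, once; it reports no verdict.
The state is a dict: "clock": time; "joint_pos": joint angles; "joint_velocities": joint speeds; "tau": joint torques, N m; "position": TCP position; "ee_rot": TCP orientation; "ft_force": force on the tool from outside, world axes, zero at the start; "torque": the same for the moment, N m; "grip_width": opening from 0.0 (shut) to 1.0 (fully open).
Only numpy, scipy, OpenCV 4.12 (cv2) and the standard library are available. Lean on these libraries where they do the work, as an engineer would, in place of code of your own. Each camera call takes 0.05 s, during which the arm holds its last target.

## Working session

There is one attempt and no reset: what is moved stays moved. The work goes in short steps, Python scripts to look and compute and a shell command to move; the robot and the scene stay as the last step left them, time stands still between calls to the robot, and variables do not carry over. Pictures are saved under pics/ and viewed, and the job is handed in when it is done.

```bash
ls -la; mkdir -p pics
python3 - <<'E'
from workcell import *
import cv2
o=get_obs()
for k,v in o.items(): print(k,v)
for n in("side","top"):
    p,d=camera(n); cv2.imwrite(f"pics/{n}0.png",p)
    m=camera_model(n); print(n,m)
    import numpy as np
    np.savez(f"{n}0.npz",p=p,d=d)
E
```

```text
total 12
drwxr-xr-x  3 agent agent 4096 Dec  6 06:05 .
drwxr-xr-x 23 root  root  4096 Dec  6 06:05 ..
drwxr-xr-x  2 agent agent 4096 Dec  6 06:05 pics
clock 0.0
joint_pos [-1.29965053  0.33287242 -0.06466999  1.46094845  0.02162907  1.34991549
 -0.08848541]
joint_velocities [ 7.40747156e-05  9.46887408e-06 -9.69190909e-04  1.30437132e-03
 -5.26926191e-04  2.01761594e-03 -1.62679516e-04]
tau [ 4.43241233e-04 -6.25419688e+01  4.94058640e-02 -3.91623831e+01
  1.61503296e-02  9.33459814e-03  1.11198986e-05]
position [0.18089163 0.59788769 0.2555121 ]
ee_rot [ 1.46338577e-01  9.89234298e-01 -7.21924313e-04 -5.30778290e-05]
ft_force [-0.82700033  0.25770693 -0.43850819]
torque [-0.03061337  0.05002601  0.03303105]
grip_width 1.0013502880331526
side {'camera_matrix': array([[486.7214839 ,   0.        , 319.11917191],
       [  0.        , 486.7214839 , 246.42793106],
       [  0.        ,   0.        ,   1.        ]]), 'R': array([[ 0.81240713, -0.58297167,  0.01177656],
       [-0.43962141, -0.62565767, -0.64442649],
       [ 0.38305048,  0.51835945, -0.76457558]]), 't': array([-0.4029773 ,  0.35037116,  0.88938085])}
top {'camera_matrix': array([[621.54501545,   0.        , 328.00807218],
       [  0.        , 621.54501545, 247.85153872],
       [  0.        ,   0.        ,   1.        ]]), 'R': array([[ 0.01652939, -0.99985078,  0.00502007],
       [-0.99744288, -0.01683831, -0.06945625],
       [ 0.06953041, -0.00385916, -0.99757237]]), 't': array([0.06424375, 0.56509723, 1.76567753])}
```

View pics/side0.png

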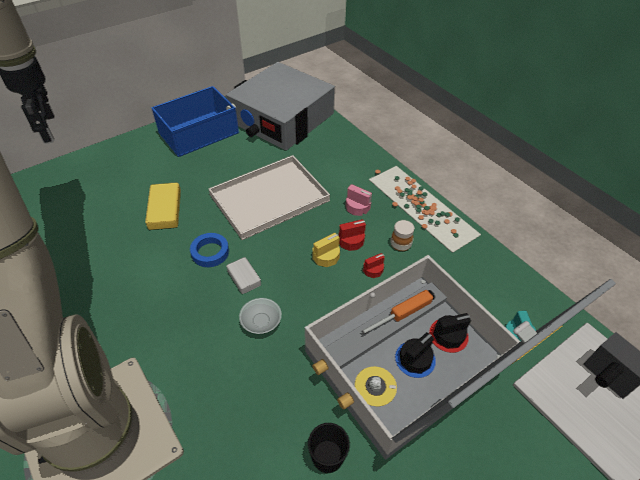

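View pics/top0.png

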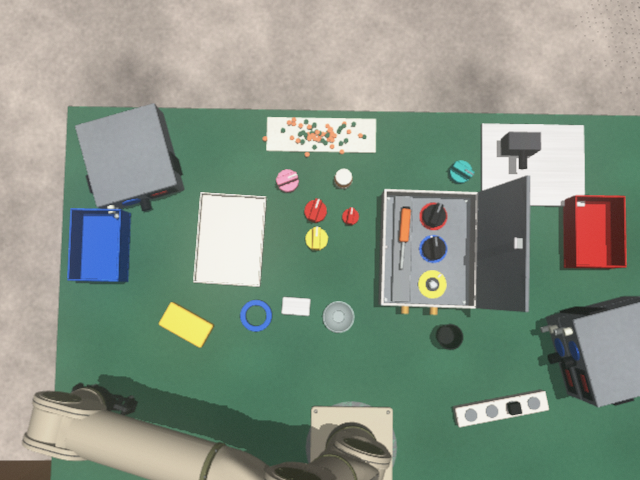

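```bash
cat > h.py <<'E'
from workcell import *
import cv2, numpy as np
from scipy.spatial.transform import Rotation as Ro
def cloud(n,d):
    m=camera_model(n);K=m["camera_matrix"];v,u=np.mgrid[0:480,0:640]
    c=np.stack([(u-K[0,2])/K[0,0]*d,(v-K[1,2])/K[1,1]*d,d],-1)
    w=(c-m["t"])@m["R"]; w[d==0]=np.nan
    return w
def proj(n,X):
    m=camera_model(n);X=np.atleast_2d(X);c=X@m["R"].T+m["t"];p=c@m["camera_matrix"].T
    return p[:,:2]/p[:,2:]
def ray(n,uv):
    m=camera_model(n);K=m["camera_matrix"]
    r=np.array([(uv[0]-K[0,2])/K[0,0],(uv[1]-K[1,2])/K[1,1],1])@m["R"]
    return -m["R"].T@m["t"],r/np.linalg.norm(r)
def atz(n,uv,z):
    o,r=ray(n,uv);return o+r*(z-o[2])/r[2]
def tri(uv1,uv2,n1="top",n2="side"):
    o1,r1=ray(n1,uv1);o2,r2=ray(n2,uv2)
    A=np.stack([r1,-r2],1);s=np.linalg.lstsq(A,o2-o1,rcond=None)[0]
    a=o1+s[0]*r1;b=o2+s[1]*r2
    return (a+b)/2,np.linalg.norm(a-b)
def crop(n,p,u0,v0,w,h,s,name):
    c=cv2.resize(p[v0:v0+h,u0:u0+w],None,fx=s,fy=s,interpolation=cv2.INTER_CUBIC);cv2.imwrite("pics/"+name,c)
def load(n,k=0):
    z=np.load(f"{n}{k}.npz");return z["p"],z["d"]
def take(n,k):
    p,d=camera(n);np.savez(f"{n}{k}.npz",p=p,d=d);return p,d
E
python3 - <<'E'
from h import *
p,d=load("side");crop("side",p,290,170,350,290,2.2,"c_side0.png")
p,d=load("top");crop("top",p,260,150,280,180,2.8,"c_top0.png")
for n in("top","side"):
    p,d=load(n);w=cloud(n,d);print(n,[w[v,u].round(3) for u,v in ([(100,300),(250,150),(350,100),(440,400)] if n=="side" else[(300,400),(300,270),(350,280)])])
E
```

```text
top [array([0.129, 0.146, 0.001]), array([ 0.5  ,  0.154, -0.   ]), array([0.473, 0.008, 0.001])]
side [array([ 0.107,  0.295, -0.001]), array([0.646, 0.556, 0.001]), array([ 1.8  ,  1.483, -0.758]), array([ 0.549, -0.316,  0.028])]
```

View pics/c_side0.png

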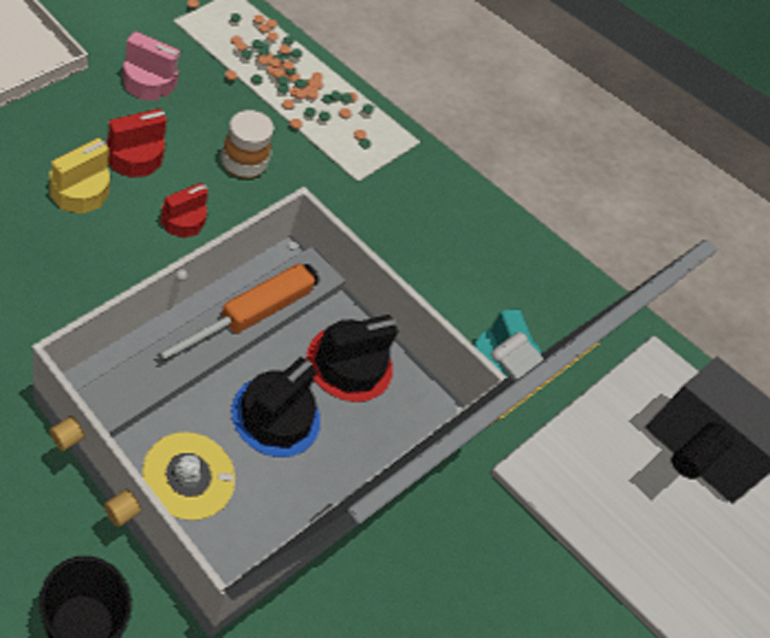

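View pics/c_top0.png

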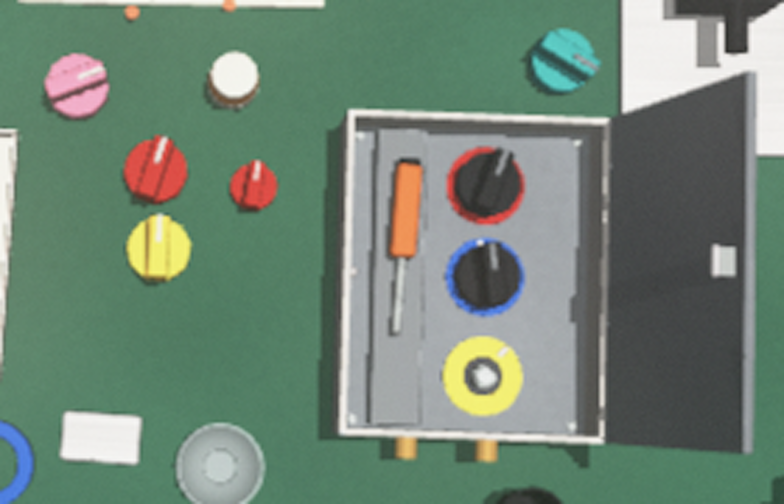

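```bash
cat > meas.py <<'E'
from h import *
def pts(n,k,xy,r,z0,z1):
    p,d=load(n,k);w=cloud(n,d);m=(np.hypot(w[...,0]-xy[0],w[...,1]-xy[1])<r)&(w[...,2]>z0)&(w[...,2]<z1)
    return w[m],p[m].astype(int),np.argwhere(m)
def rib(n,k,xy,zt,r=.045,tol=.006):
    # points of the rib's top at zt: centre, direction, extents
    w,c,_=pts(n,k,xy,r,zt-tol,zt+tol)
    if len(w)<8: return None
    (cx,cy),(a,b),ang=cv2.minAreaRect((w[:,:2]*1000).astype(np.float32))
    if a<b: ang+=90;a,b=b,a
    mid=w.mean(0)
    br=c.sum(1);
    t=np.deg2rad(ang);ax=np.array([np.cos(t),np.sin(t)])
    s=(w[:,:2]*1000-[cx,cy])@ax
    bp=br[s>5].mean();bm=br[s<-5].mean()
    pca=np.linalg.eigh(np.cov(w[:,:2].T))[1][:,1];pa=np.rad2deg(np.arctan2(pca[1],pca[0]))%180
    return dict(n=len(w),c=np.round([cx,cy],1),mean=(mid*1000).round(1),L=round(a,1),W=round(b,1),ang=round(ang%180,1),pca=round(pa,1),bp=bp.round(),bm=bm.round())
E
python3 - <<'E'
from meas import *
p,d=load("top");w=cloud("top",d)
for nm,uv in dict(red=(316,210),yel=(317,238),sred=(350,215),pink=(288,180),oldr=(434,216),oldb=(433,249),spy=(432,284),turq=(461,171)).items():
    u,v=uv;q=w[v-6:v+7,u-6:u+7].reshape(-1,3);q=q[~np.isnan(q[:,0])];zt=np.percentile(q[:,2],95);print(nm,(w[v,u]*1000).round(),"top z",round(zt*1000,1))
    for n in("top","side"): print("  ",n,rib(n,0,w[v,u,:2],zt-.002))
E
```

```text
red [667. 109.  62.] top z 64.5
   top {'n': 115, 'c': array([662.9, 112.1]), 'mean': array([669.8, 111. ,  61.4]), 'L': 77.9, 'W': 24.7, 'ang': 171.2, 'pca': np.float64(166.7), 'bp': np.float64(350.0), 'bm': np.float64(436.0)}
   side {'n': 153, 'c': array([663.7, 112.3]), 'mean': array([671.5, 110.2,  59.1]), 'L': 79.1, 'W': 23.8, 'ang': 162.4, 'pca': np.float64(162.8), 'bp': np.float64(246.0), 'bm': np.float64(312.0)}
yel [589. 105.  52.] top z 66.5
   top {'n': 94, 'c': array([589.7, 106.6]), 'mean': array([591.5, 106.3,  62.5]), 'L': 59.4, 'W': 19.7, 'ang': 0.8, 'pca': np.float64(178.9), 'bp': np.float64(611.0), 'bm': np.float64(570.0)}
   side {'n': 112, 'c': array([591. , 104.8]), 'mean': array([592.8, 105.3,  60.1]), 'L': 61.0, 'W': 20.5, 'ang': 178.3, 'pca': np.float64(176.7), 'bp': np.float64(471.0), 'bm': np.float64(477.0)}
sred [657.  13.  40.] top z 49.5
   top {'n': 62, 'c': array([657.9,   9.6]), 'mean': array([659.2,   9.4,  46.6]), 'L': 44.9, 'W': 14.5, 'ang': 174.3, 'pca': np.float64(171.7), 'bp': np.float64(360.0), 'bm': np.float64(461.0)}
   side {'n': 90, 'c': ar
[... 1629 characters left out ...]
np.float64(23.8), 'bp': np.float64(621.0), 'bm': np.float64(597.0)}
   side {'n': 86, 'c': array([ 465.7, -223.5]), 'mean': array([ 466.4, -223.6,   48.4]), 'L': 19.4, 'W': 17.1, 'ang': 49.7, 'pca': np.float64(27.6), 'bp': np.float64(469.0), 'bm': np.float64(417.0)}
turq [ 787. -301.   54.] top z 65.7
   top {'n': 119, 'c': array([ 792.7, -306.3]), 'mean': array([ 792.8, -307.2,   62.2]), 'L': 60.3, 'W': 20.8, 'ang': 58.0, 'pca': np.float64(58.9), 'bp': np.float64(462.0), 'bm': np.float64(444.0)}
   side {'n': 88, 'c': array([ 798.5, -299.2]), 'mean': array([ 802.3, -295.8,   59.2]), 'L': 41.3, 'W': 20.2, 'ang': 57.3, 'pca': np.float64(70.7), 'bp': np.float64(342.0), 'bm': np.float64(320.0)}
```

Run:
```python
from meas import *
for nm,xy in dict(red=(.667,.110),yel=(.590,.106)).items():
    for n in("top","side"): print(nm,n,rib(n,0,xy,.061,r=.037))
# spindles: collars by colour on the floor
for n in("top","side"):
    p,d=load(n);w=cloud(n,d);hsv=cv2.cvtColor(p,cv2.COLOR_BGR2HSV)
    for nm,xy,h0,h1 in(("yel",(.465,-.224),20,36),("red",(.660,-.226),-8,8),("blue",(.568,-.226),100,125)):
        H=hsv[...,0].astype(int);H=np.where(H>150,H-180,H)
        m=(np.hypot(w[...,0]-xy[0],w[...,1]-xy[1])<.06)&(abs(w[...,2]-.03)<.012)
        c=m&(H>=h0)&(H<=h1)&(hsv[...,1]>90)
        q=np.argwhere(c)[:,::-1]
        P=np.array([atz(n,u,.030) for u in q])*1000
        # outer edge circle r=40 fit: robust by hull
        hull=cv2.convexHull(P[:,:2].astype(np.float32))[:,0]
        from scipy.optimize import least_squares
        f=least_squares(lambda a:np.hypot(hull[:,0]-a[0],hull[:,1]-a[1])-a[2],[xy[0]*1000,xy[1]*1000,40],loss="soft_l1")
        # white tick
        t=(np.hypot(w[...,0]-f.x[0]/1000,w[...,1]-f.x[1]/1000)<.041)&(np.hypot(w[...,0]-f.x[0]/1000,w[...,1]-f.x[1]/1000)>.02)&(hsv[...,1]<90)&(hsv[...,2]>140)&(abs(w[...,2]-.03)<.012)
        T=np.array([atz(n,u,.030) for u in np.argwhere(t)[:,::-1]])*1000
        a=None
        if len(T): a=np.rad2deg(np.arctan2(T[:,1].mean()-f.x[1],T[:,0].mean()-f.x[0])).round(1)
        print(n,nm,len(q),f.x.round(1),"tick",len(T),a, np.round(T.mean(0),1) if len(T) else "", "floor z",np.nanmedian(w[...,2][c]).round(4))
```

```text
red top {'n': 126, 'c': array([671.5, 111.1]), 'mean': array([671.4, 111. ,  60.7]), 'L': 62.9, 'W': 19.9, 'ang': 162.7, 'pca': np.float64(164.2), 'bp': np.float64(349.0), 'bm': np.float64(452.0)}
red side {'n': 169, 'c': array([672.4, 109.9]), 'mean': array([672.2, 109.9,  58.8]), 'L': 61.2, 'W': 24.3, 'ang': 161.7, 'pca': np.float64(162.1), 'bp': np.float64(241.0), 'bm': np.float64(317.0)}
yel top {'n': 128, 'c': array([591.2, 106. ]), 'mean': array([591.3, 106.4,  60.1]), 'L': 62.4, 'W': 19.6, 'ang': 176.6, 'pca': np.float64(177.3), 'bp': np.float64(570.0), 'bm': np.float64(613.0)}
yel side {'n': 184, 'c': array([591.2, 105.1]), 'mean': array([591.4, 104.9,  59. ]), 'L': 61.1, 'W': 22.7, 'ang': 175.4, 'pca': np.float64(177.8), 'bp': np.float64(447.0), 'bm': np.float64(458.0)}
top yel 454 [ 466.  -223.3   39.1] tick 52 -47.9 [ 473.6 -231.7   30. ] floor z 0.0315
top red 152 [ 659.6 -225.5   38.7] tick 42 -170.3 [ 651.5 -226.9   30. ] floor z 0.031
top blue 161 [ 566.2 -225.5   39.4] tick 35 -51.5 [ 570.2 -230.5   30. ] floor z 0.0315
side yel 938 [ 467.8 -223.5   39.6] tick 45 -40.0 [ 485.  -237.9   30. ] floor z 0.0298
side red 279 [ 661.  -225.9   39.6] tick 2 -133.0 [ 660.6 -226.4   30. ] floor z 0.0298
side blue 325 [ 567.9 -225.6   39.6] tick 5 -68.0 [ 577.4 -249.1   30. ] floor z 0.0301
```

Run:
```python
from meas import *
p,d=load("side");crop("side",p,335,340,90,70,8,"c_spy_s.png")
p,d=load("top");crop("top",p,385,190,90,115,6,"c_spy_t.png")
```

```text
(no output)
```

View pics/c_spy_s.png

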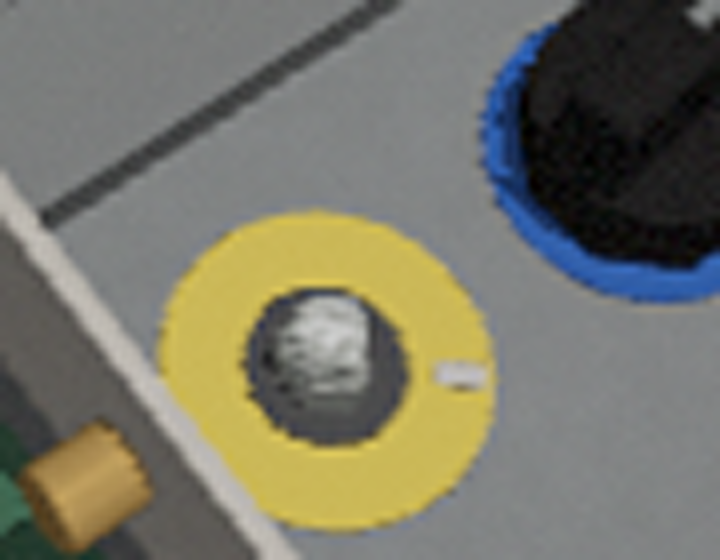

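View pics/c_spy_t.png

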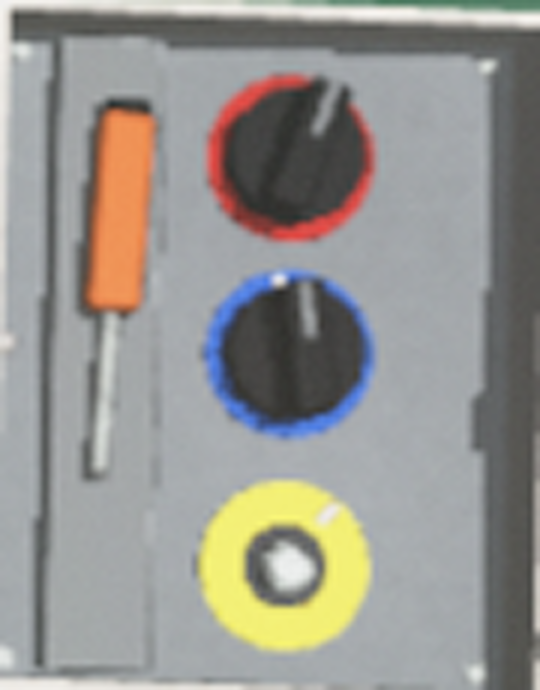

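Run:
```python
from meas import *
def px(u0,v0,s,x,y): return (u0+(x+.5)/s-.5, v0+(y+.5)/s-.5)
for n,q,c in(("side",px(335,340,8,462,375),(467.8,-223.5)),("top",px(385,190,6,328,513),(466,-223.3))):
    P=atz(n,q,.03)*1000;print(n,P.round(1),np.rad2deg(np.arctan2(P[1]-c[1],P[0]-c[0])),np.hypot(P[1]-c[1],P[0]-c[0]))
# driver handle
for n in("top","side"):
    p,d=load(n);w=cloud(n,d);hsv=cv2.cvtColor(p,cv2.COLOR_BGR2HSV)
    m=(hsv[...,0]>=5)&(hsv[...,0]<18)&(hsv[...,1]>120)&(w[...,2]>.045)&(w[...,1]<-.1)&(w[...,1]>-.25)&(w[...,0]>.4)&(w[...,0]<.75)
    W=w[m]*1000;zt=np.percentile(W[:,2],90);T=W[abs(W[:,2]-zt)<6]
    (c),(a,b),ang=cv2.minAreaRect(T[:,:2].astype(np.float32));print(n,"driver",len(T),np.round(c,1),round(a,1),round(b,1),round(ang,1),"z",zt.round(1),"all",W.mean(0).round(1))
    # tray
    m=(w[...,2]>.015)&(w[...,2]<.035)&(w[...,0]>.4)&(w[...,0]<.8)&(w[...,1]>.2)&(w[...,1]<.5)
    W=w[m]*1000;print("tray",len(W),[np.round(a,1) for a in cv2.minAreaRect(W[:,:2].astype(np.float32))],W[:,2].max())
    # cabinet wall tops
    m=(abs(w[...,2]-.098)<.006)&(w[...,0]>.3)&(w[...,0]<.85)&(w[...,1]>-.42)&(w[...,1]<-.05)
    W=w[m]*1000;print("cab",len(W),[np.round(a,1) for a in cv2.minAreaRect(W[:,:2].astype(np.float32))])
    m=(w[...,2]>.11)&(w[...,0]>.3)&(w[...,0]<.9)&(w[...,1]>-.6)&(w[...,1]<-.3)
    W=w[m]*1000
    if len(W): print("cover",len(W),W.min(0).round(),W.max(0).round(), "top edge mean",W[W[:,2]>W[:,2].max()-15].mean(0).round(1))
```

```text
side [ 492.5 -243.9   30. ] -39.58757431608028 32.01474752089294
top [ 490.8 -244.5   30. ] -40.47774419831703 32.60323890437297
top driver 145 [ 629.4 -139.4] 23.1 92.2 85.9 z 79.7 all [ 628.8 -138.5   72.9]
tray 724 [array([589.1, 341.3]), array([386.6, 300.6]), np.float64(3.1)] 34.626239352977336
cab 968 [array([ 564.4, -206.4]), array([260.8, 320.8]), np.float64(89.1)]
cover 7659 [ 300. -600.  110.] [ 722. -330.  371.] top edge mean [ 559.9 -388.4  360.6]
side driver 469 [ 654.2 -164.8] 75.5 148.5 44.7 z 73.9 all [ 626.7 -144.3   69.1]
tray 1002 [array([590.6, 350.2]), array([299.9, 381. ]), np.float64(89.9)] 34.979775236161366
cab 1654 [array([ 566. , -205.3]), array([261. , 323.1]), np.float64(89.1)]
cover 3245 [ 401. -398.  111.] [ 723. -331.  362.] top edge mean [ 544.9 -388.1  357.6]
```

```bash
cat >> h.py <<'E'
def rel(x,y,z,beta,off=6):
    """tool-down move to grasp point (mm), tool y heading beta deg: what is left, in tool axes"""
    o=get_obs();R=Ro.from_quat(o["ee_rot"]).as_matrix();P=o["position"]*1000
    b=np.deg2rad(beta);Rt=np.stack([[-np.sin(b),np.cos(b),0],[np.cos(b),np.sin(b),0],[0,0,-1]],1)
    # tool y=(cos b,sin b,0), z down, x=y cross z
    Rt[:,0]=np.cross(Rt[:,1],Rt[:,2])
    T=np.array([x,y,z])-Rt[:,2]*off
    print("grasp pt",(P+R[:,2]*off).round(1),"beta",np.rad2deg(np.arctan2(R[1,1],R[0,1])).round(2),"| shift in tool axes now",(R.T@(T-P)).round(1),"in target axes",(Rt.T@(T-P)).round(1),"| turn",Ro.from_matrix(R.T@Rt).as_rotvec().round(3),"F",o["ft_force"].round(1),"w",round(o["grip_width"]*85,1),"t",round(o["clock"],2))
E
python3 - <<'E'
import workcell
from h import *
print([k for k in dir(workcell) if not k.startswith("__")])
print(getattr(workcell,"finger_overhang",None))
rel(621,-139,200,89)
from meas import *
for n,r in(("top",.05),("side",.05)):
    w,c,_=pts(n,0,(.629,-.1395),.055,.066,.082)
    k=(c[:,2]-c[:,0]>60);w=w[k];ev=np.linalg.eigh(np.cov(w[:,:2].T))[1][:,1]
    print(n,len(w),(w.mean(0)*1000).round(1),np.rad2deg(np.arctan2(ev[1],ev[0])),np.ptp((w[:,:2]-w[:,:2].mean(0))@ev))
E
```

```text
['MotionError', 'camera', 'camera_model', 'finger_overhang', 'get_obs', 'hand_in']
0.025
grasp pt [180.9 597.9 249.6] beta 73.17 | shift in tool axes now [-634.6 -577.9   50.4] in target axes [-452.9 -729.1   49.6] | turn [-0.001 -0.    -0.276] F [ 0.4 -0.6  0.5] w 85.0 t 0.1
top 276 [ 629.2 -139.8   73.9] 175.64789512771526 0.09352520614662244
side 492 [ 628.2 -142.4   71.8] 175.6393854147419 0.09322532740480365
```

```bash
python3 -m creep '[[0,0,-0.108,0,0,0,0],[0,0,-0.108,0,0,0,0],[0,0,0,0,0,0,0]]'; python3 -c "
from h import *
rel(621,-139.4,170,85.6)"
```

```text
clock: 0.4
position: [0.1809, 0.5981, 0.2559]
ee_rot: [0.038, 0.999, -0.0, -0.0]
ft_force: [-0.9, 0.5, 0.5]
grip_width: 1.0
grasp pt [180.9 598.1 249.9] beta 85.64 | shift in tool axes now [-494.8 -701.8   80.3] in target axes [-495.3 -701.5   79.9] | turn [-0.001 -0.     0.001] F [-0.9  0.5  0.5] w 85.0 t 0.4
```

```bash
python3 -m creep '[[0,0,0,-15,-21,0,60],[0,0,0,-24,-34,0,90],[0,0,0,-24,-34,0,90],[0,0,0,-24,-34,0,90],[0,0,0,-24,-34,0,90],[0,0,0,-24,-34,0,90],[0,0,0,-24,-34,0,90],[0,0,0,-24,-34,0,90]]' 40; python3 -c "
from h import *
rel(621,-139.4,170,85.6);print(get_obs()['joint_pos'].round(2))"
```

```text
clock: 1.2
position: [0.3439, 0.3241, 0.2563]
ee_rot: [0.041, 0.999, 0.0, -0.0]
ft_force: [0.6, 0.3, 0.5]
grip_width: 0.644
grasp pt [343.9 324.1 250.3] beta 85.33 | shift in tool axes now [-314.  -439.4   80.1] in target axes [-311.9 -440.9   80.3] | turn [ 0.    -0.    -0.005] F [0.6 0.3 0.5] w 54.7 t 1.2
[-0.95 -0.01  0.1   1.85  0.    1.3   0.64]
```

```bash
python3 -m creep '[[0,0,0,-25,-35,0,90],[0,0,0,-25,-35,0,90],[0,0,0,-25,-35,0,90],[0,0,0,-25,-35,0,90],[0,0,0,-25,-35,0,90],[0,0,0,-25,-35,0,90],[0,0,0,-25,-35,0,90],[0,0,0,-25,-35,0,90]]' ; python3 -m creep '[[0,0,0,-24,-34,10,90],[0,0,0,-24,-34,20,90],[0,0,0,-24,-34,20,90],[0,0,0,-24,-34,20,90],[0,0,0,-15,-20,10,90],[0,0,0,0,0,0,90],[0,0,0,0,0,0,90]]';python3 -c "
from h import *
rel(621,-139.4,170,85.6);print(get_obs()['joint_pos'].round(2))
for n in ('side','top'):
  p,d=take(n,1);crop(n,p,*((300,180,250,190,3) if n=='side' else (370,170,170,150,4)),'a_'+n+'.png')"
```

```text
clock: 2.0
position: [0.5215, 0.0295, 0.2564]
ee_rot: [0.041, 0.999, 0.0, 0.0]
ft_force: [0.5, 0.4, -0.4]
grip_width: 0.641
clock: 2.7
position: [0.6192, -0.1332, 0.1758]
ee_rot: [0.041, 0.999, -0.0, -0.001]
ft_force: [-0.9, -0.5, 0.1]
grip_width: 0.647
grasp pt [ 619.2 -133.2  169.8] beta 85.36 | shift in tool axes now [-2.3 -6.  -0.2] in target axes [-2.2 -6.  -0.2] | turn [-0.    -0.001 -0.004] F [-0.9 -0.5  0.1] w 55.0 t 2.7
[-0.29  0.44  0.56  1.56 -0.25  1.21  1.81]
```

View pics/a_side.png

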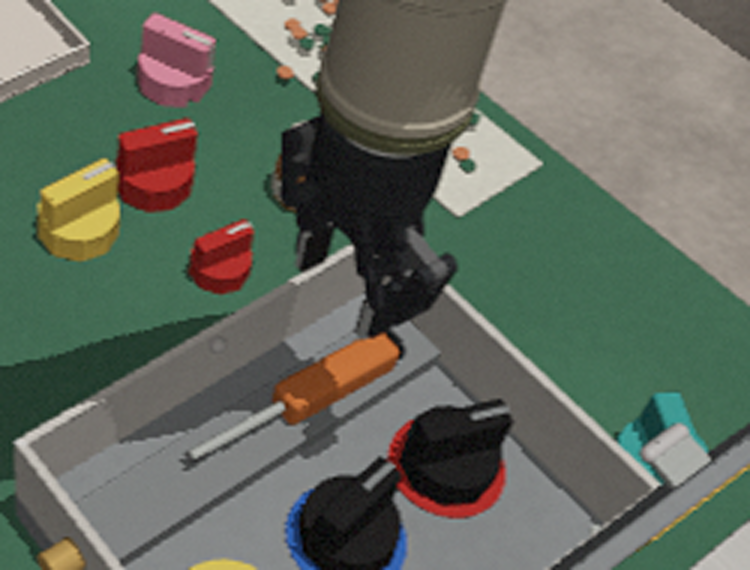

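View pics/a_top.png

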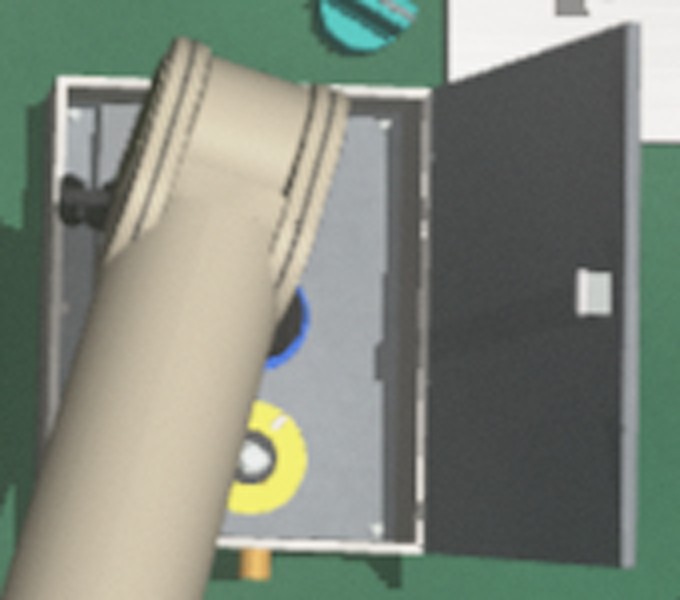

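```bash
python3 -m creep '[[0,0,-0.004,-2.2,-6,20,90],[0,0,0,0,0,30,90],[0,0,0,0,0,25,90],[0,0,0,0,0,12,90],[0,0,0,0,0,7,90],[0,0,0,0,0,3,90],[0,0,0,0,0,0,90]]'; python3 -c "
from h import *
rel(621,-139.4,70,85.6)
p,d=take('side',2);crop('side',p,330,230,150,115,5,'b_side.png')"
```

```text
clock: 3.5
position: [0.6217, -0.139, 0.0801]
ee_rot: [0.037, 0.999, 0.0, 0.001]
ft_force: [-0.6, 0.3, -0.3]
grip_width: 0.647
grasp pt [ 621.7 -139.    74.1] beta 85.78 | shift in tool axes now [ 0.6 -0.4  4.1] in target axes [ 0.6 -0.4  4.1] | turn [0.    0.001 0.003] F [-0.6  0.3 -0.3] w 55.0 t 3.5
```

View pics/b_side.png

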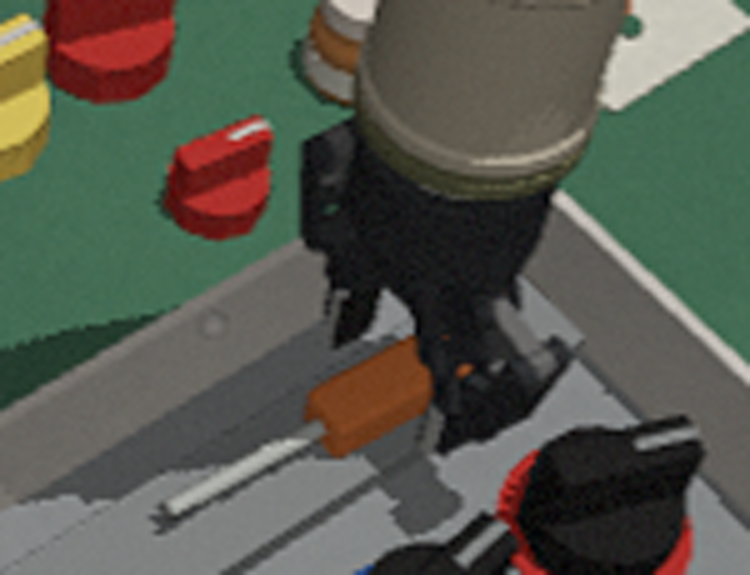

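```bash
python3 -m creep '[[0,0,0,0,0,3,90],[0,0,0,0,0,0,130],[0,0,0,0,0,0,255],[0,0,0,0,0,0,255],[0,0,0,0,0,0,255],[0,0,0,0,0,0,255]]' 40; python3 -c "
from h import *
rel(621,-139.4,70,85.6)"
```

```text
clock: 4.15
position: [0.6214, -0.1392, 0.0766]
ee_rot: [0.037, 0.999, 0.0, 0.0]
ft_force: [-0.3, -0.1, 4.9]
grip_width: 0.295
grasp pt [ 621.4 -139.2   70.6] beta 85.77 | shift in tool axes now [ 0.4 -0.2  0.6] in target axes [ 0.4 -0.2  0.6] | turn [0.    0.001 0.003] F [-0.3 -0.1  4.9] w 25.1 t 4.15
```

```bash
python3 -m creep '[[0,0,0,0,0,-5,255],[0,0,0,0,0,-15,255],[0,0,0,0,0,-25,255],[0,0,0,0,0,-30,255],[0,0,0,0,0,-30,255],[0,0,0,0,0,-20,255],[0,0,0,0,0,0,255]]'; python3 -c "
from h import *
rel(590,385,197,85.6)
p,d=take('side',3);crop('side',p,300,150,200,150,4,'b_side2.png')
p,d=take('top',3)"
```

```text
clock: 4.85
position: [0.6226, -0.1399, 0.2056]
ee_rot: [0.037, 0.999, -0.0, 0.003]
ft_force: [0.8, -0.9, -1.1]
grip_width: 0.293
grasp pt [ 622.6 -139.9  199.6] beta 85.75 | shift in tool axes now [ 71.4 521.    2.1] in target axes [ 72.7 520.8   2.6] | turn [0.    0.006 0.003] F [ 0.8 -0.9 -1.1] w 24.9 t 4.85
```

View pics/b_side2.png

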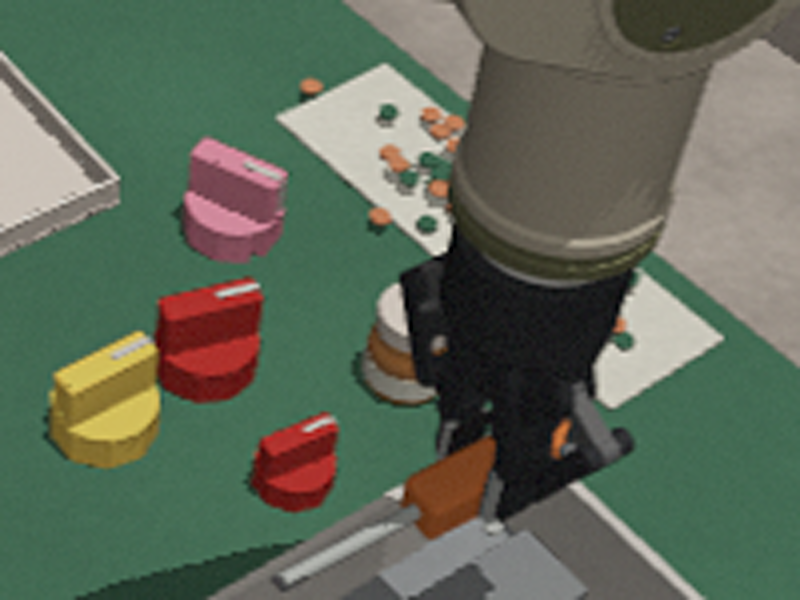

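Run:
```python
from h import *
for n in("top","side"):
    p,d=load(n,0);hsv=cv2.cvtColor(p,cv2.COLOR_BGR2HSV);w=cloud(n,d)
    m=((hsv[...,1]<60)&(hsv[...,2]>110)&(abs(w[...,0]-.59)<.2)&(w[...,1]>.2)&(w[...,1]<.5)).astype(np.uint8)
    k,l,s,c=cv2.connectedComponentsWithStats(m);i=1+np.argmax(s[1:,4])
    q=np.argwhere(l==i)[:,::-1];P=np.array([atz(n,u,.024) for u in q])*1000
    print(n,len(q),[np.round(a,1) for a in cv2.minAreaRect(P[:,:2].astype(np.float32))],cv2.boxPoints(cv2.minAreaRect(P[:,:2].astype(np.float32))).round())
    W=w[l==i];print(np.percentile(W[:,2],[5,50,95]).round(4))
```

```text
Traceback (most recent call last):
  File "h.py", line 17, in atz
    o,r=ray(n,uv);return o+r*(z-o[2])/r[2]
        ~~~^^^^^^
  File "h.py", line 13, in ray
    m=camera_model(n);K=m["camera_matrix"]
ValueError: time passes only in moves, steps and waits
```

```bash
sed -i 's/^import cv2, numpy as np/import cv2, numpy as np, functools\ncamera_model=functools.lru_cache(camera_model)/' h.py
python3 - <<'E'
from h import *
for n in("top","side"):
    p,d=load(n,0);hsv=cv2.cvtColor(p,cv2.COLOR_BGR2HSV);w=cloud(n,d)
    m=((hsv[...,1]<60)&(hsv[...,2]>110)&(abs(w[...,0]-.59)<.2)&(w[...,1]>.2)&(w[...,1]<.5)).astype(np.uint8)
    k,l,s,c=cv2.connectedComponentsWithStats(m);i=1+np.argmax(s[1:,4])
    q=np.argwhere(l==i)[:,::-1];P=np.array([atz(n,u,.024) for u in q])*1000
    print(n,len(q),[np.round(a,1) for a in cv2.minAreaRect(P[:,:2].astype(np.float32))],cv2.boxPoints(cv2.minAreaRect(P[:,:2].astype(np.float32))).round())
    W=w[l==i];print(np.percentile(W[:,2],[5,50,95]).round(4))
rel(590,390,197,85.6)
E
```

```text
top 6235 [array([584.8, 355.3]), array([196.4, 263.9]), np.float64(87.2)] [[448. 264.]
 [712. 251.]
 [721. 447.]
 [458. 460.]]
[-0.0032  0.0048  0.0222]
side 5340 [array([584.2, 346.6]), array([210.1, 266.5]), np.float64(87.2)] [[446. 248.]
 [712. 235.]
 [722. 445.]
 [456. 458.]]
[-0.      0.0036  0.022 ]
grasp pt [ 621.2 -139.2  195.8] beta 85.77 | shift in tool axes now [ 70.1 525.4  -1.1] in target axes [ 71.7 525.2  -1.2] | turn [0.    0.001 0.003] F [ 0.5 -0.3 -2. ] w 25.1 t 4.95
```

```bash
python3 -c "
from h import *
rel(617,395,196,85.8)";  python3 -m creep '[[0,0,0,1,20,0,255],[0,0,0,3,38,0,255],[0,0,0,3,38,0,255],[0,0,0,3,38,0,255],[0,0,0,3,38,0,255],[0,0,0,3,38,0,255],[0,0,0,3,38,0,255],[0,0,0,3,38,0,255]]'; python3 -c "
from h import *
rel(617,395,196,85.8)"
```

```text
grasp pt [ 621.2 -139.2  195.8] beta 85.77 | shift in tool axes now [ 4.360e+01  5.324e+02 -1.000e-01] in target axes [ 4.330e+01  5.324e+02 -2.000e-01] | turn [ 0.     0.001 -0.   ] F [ 0.5 -0.3 -2. ] w 25.1 t 4.95
clock: 5.75
position: [0.6195, 0.1491, 0.2]
ee_rot: [0.037, 0.999, -0.0, -0.001]
ft_force: [-0.1, -0.2, -0.4]
grip_width: 0.297
grasp pt [619.4 149.1 194. ] beta 85.77 | shift in tool axes now [ 20.6 245.1  -2.1] in target axes [ 20.5 245.1  -2. ] | turn [-0.001 -0.002 -0.   ] F [-0.1 -0.2 -0.4] w 25.2 t 5.75
```

```bash
python3 -m creep '[[0,0,0,3,38,0,255],[0,0,0,3,38,0,255],[0,0,0,3,38,0,255],[0,0,0,3,38,0,255],[0,0,0,3,38,0,255],[0,0,0,3,35,0,255],[0,0,0,2,20,0,255],[0,0,0,0,0,0,255]]'; python3 -c "
from h import *
rel(617,395,60,85.8)"; python3 -m creep '[[0,0,0,0,0,20,255],[0,0,0,0,0,35,255],[0,0,0,0,0,35,255],[0,0,0,0,0,30,255],[0,0,0,0,0,15,255],[0,0,0,0,0,0,255],[0,0,0,0,0,0,255]]'; python3 -c "
from h import *
rel(617,395,27.5,85.8)
print(get_obs()['joint_pos'].round(2))"
```

```text
clock: 6.55
position: [0.6162, 0.3975, 0.1988]
ee_rot: [0.034, 0.999, -0.0, -0.002]
ft_force: [-0.3, -0.8, -0.7]
grip_width: 0.297
grasp pt [616.1 397.5 192.8] beta 86.07 | shift in tool axes now [ -1.5  -2.4 132.8] in target axes [ -1.   -2.5 132.8] | turn [-0.    -0.003  0.005] F [-0.3 -0.8 -0.7] w 25.3 t 6.55
clock: 7.25
position: [0.6191, 0.3933, 0.0674]
ee_rot: [0.037, 0.999, 0.0, 0.0]
ft_force: [0.4, -0.1, 0.6]
grip_width: 0.297
grasp pt [619.1 393.3  61.4] beta 85.75 | shift in tool axes now [ 2.2  1.6 33.9] in target axes [ 2.2  1.6 33.9] | turn [ 0.     0.001 -0.001] F [ 0.4 -0.1  0.6] w 25.2 t 7.25
[-0.86  0.73  0.37  1.33 -0.27  1.12  1.03]
```

```bash
python3 -m creep '[[0,0,0,0,0,15,255],[0,0,0,0,0,10,255],[0,0,0,0,0,5,255],[0,0,0,0,0,3,255],[0,0,0,0,0,0,255],[0,0,0,0,0,0,255]]'; python3 -c "
from h import *
rel(617,395,27.5,85.8)
p,d=take('side',4);crop('side',p,200,120,160,120,5,'c_side4.png')"
```

```text
clock: 7.85
position: [0.6186, 0.3936, 0.0335]
ee_rot: [0.037, 0.999, 0.0, 0.0]
ft_force: [0.1, 1.1, -0.1]
grip_width: 0.295
grasp pt [618.7 393.6  27.5] beta 85.78 | shift in tool axes now [1.7 1.3 0. ] in target axes [1.7 1.3 0. ] | turn [ 0.  0. -0.] F [ 0.1  1.1 -0.1] w 25.1 t 7.85
```

View pics/c_side4.png

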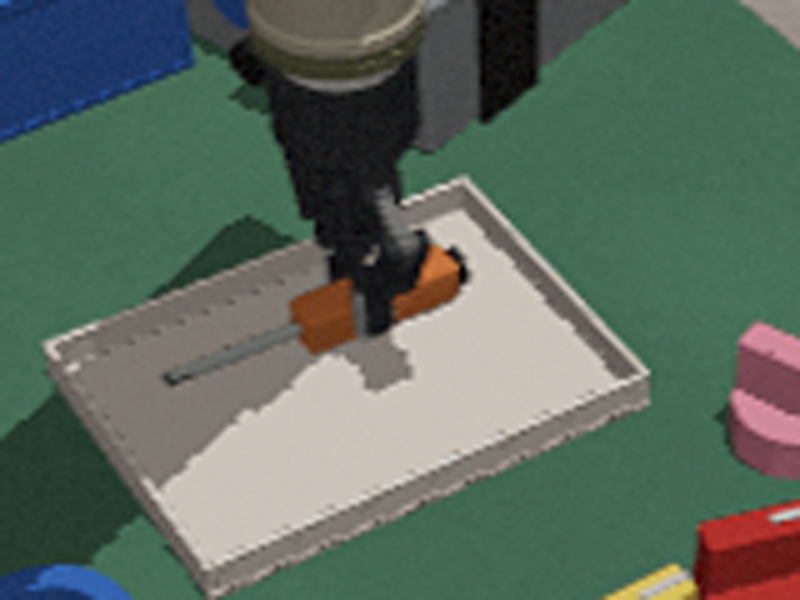

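```bash
python3 -m creep '[[0,0,0,0,0,0.5,255],[0,0,0,0,0,0,180],[0,0,0,0,0,0,130],[0,0,0,0,0,0,110],[0,0,0,0,0,0,110],[0,0,0,0,0,-10,110],[0,0,0,0,0,-30,100],[0,0,0,0,0,-30,90]]';  python3 -m creep '[[0,0,0,0,0,-30,90],[0,0,0,0,0,-30,90],[0,0,0,0,0,-20,90]]';python3 -c "
from h import *
rel(660.5,-226,170,70)"
```

```text
clock: 8.7
position: [0.6183, 0.3932, 0.1039]
ee_rot: [0.037, 0.999, -0.0, -0.0]
ft_force: [0.9, 0.1, 0.8]
grip_width: 0.65
clock: 9.0
position: [0.6191, 0.3937, 0.1866]
ee_rot: [0.037, 0.999, 0.001, 0.001]
ft_force: [0.2, -0.1, 0.1]
grip_width: 0.644
grasp pt [619.2 393.7 180.6] beta 85.76 | shift in tool axes now [ -87.  -614.9    9.5] in target axes [-250.8 -568.1   10.6] | turn [0.003 0.002 0.275] F [ 0.2 -0.1  0.1] w 54.7 t 9.0
```

```bash
python3 -m creep '[[0,0,0,-3,-20,0,90],[0,0,0,-5.5,-39,0,90],[0,0,0,-5.5,-39,0,90],[0,0,0,-5.5,-39,0,90],[0,0,0,-5.5,-39,0,90],[0,0,0,-5.5,-39,0,90],[0,0,0,-5.5,-39,0,90],[0,0,0,-5.5,-39,0,90]]';  python3 -m creep '[[0,0,0,-5.5,-39,0,90],[0,0,0,-5.5,-39,0,90],[0,0,0,-5.5,-39,0,90],[0,0,0,-5.5,-39,0,90],[0,0,0,-5.5,-39,0,90],[0,0,0,-5.5,-39,0,90],[0,0,0,-5.5,-39,0,90],[0,0,0,-5.5,-39,0,90]]';  python3 -m creep '[[0,0,0.137,0,-10,0,90],[0,0,0.137,0,0,0,90],[0,0,0,0,0,0,90],[0,0,0,0,0,0,90]]';python3 -c "
from h import *
rel(660.5,-226,130,70)
print(get_obs()['joint_pos'].round(2))"
```

```text
clock: 9.8
position: [0.6383, 0.0966, 0.1839]
ee_rot: [0.037, 0.999, 0.0, 0.001]
ft_force: [0.4, 0.2, -0.0]
grip_width: 0.643
clock: 10.6
position: [0.6592, -0.2178, 0.1839]
ee_rot: [0.037, 0.999, 0.0, 0.001]
ft_force: [-0.2, -1.2, 0.4]
grip_width: 0.646
clock: 11.0
position: [0.6586, -0.2257, 0.1832]
ee_rot: [0.171, 0.985, 0.0, 0.0]
ft_force: [0.3, 0.1, -0.6]
grip_width: 0.644
grasp pt [ 658.6 -225.7  177.2] beta 70.34 | shift in tool axes now [-1.9  0.3 47.2] in target axes [-1.9  0.3 47.2] | turn [0.    0.    0.006] F [ 0.3  0.1 -0.6] w 54.8 t 11.0
[-0.14  0.59  0.6   1.37 -0.34  1.29  1.71]
```

```bash
python3 -m creep '[[0,0,0.006,-1.9,0.3,20,90],[0,0,0,0,0,30,90],[0,0,0,0,0,25,90],[0,0,0,0,0,13,90],[0,0,0,0,0,7,90],[0,0,0,0,0,3,90],[0,0,0,0,0,0,90],[0,0,0,0,0,0,90]]'; python3 -c "
from h import *
rel(660.5,-226,79,70)
p,d=take('side',5);crop('side',p,370,240,150,115,5,'d_side.png')"
```

```text
clock: 11.8
position: [0.6609, -0.2268, 0.086]
ee_rot: [0.176, 0.984, -0.0, 0.001]
ft_force: [0.5, -0.5, 0.2]
grip_width: 0.651
grasp pt [ 660.9 -226.8   80. ] beta 69.75 | shift in tool axes now [0.6 0.6 1. ] in target axes [0.6 0.6 1. ] | turn [ 0.     0.002 -0.004] F [ 0.5 -0.5  0.2] w 55.4 t 11.8
```

View pics/d_side.png

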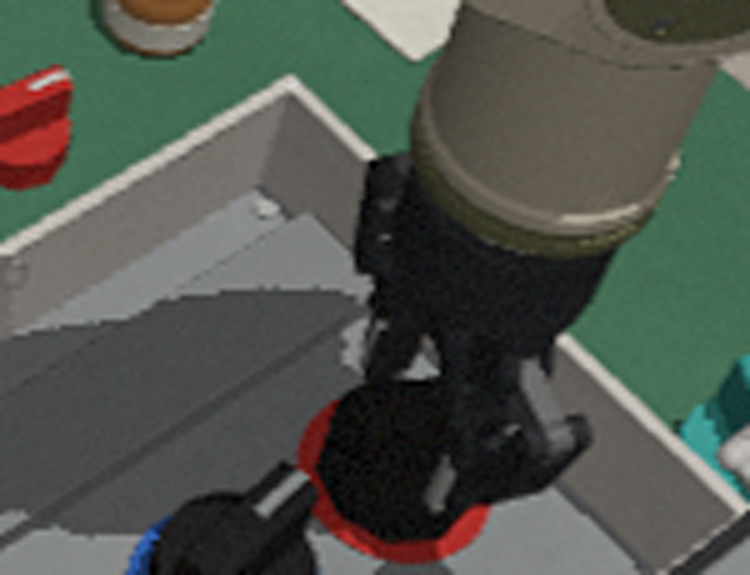

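```bash
python3 -m creep '[[0,0,0,0,0,0,160],[0,0,0,0,0,0,255],[0,0,0,0,0,0,255],[0,0,0,0,0,0,255],[0,0,0,0,0,0,255]]' 40; python3 -c "
from h import *
rel(660.5,-226,79,70);print(get_obs()['torque'].round(2))"; python3 -m creep '[[0,0,0,0,0,-5,255],[0,0,0,0,0,-10,255],[0,0,0,0,0,-15,255],[0,0,0,0,0,-25,255],[0,0,0,0,0,-30,255],[0,0,0,0,0,-30,255],[0,0,0,0,0,-15,255],[0,0,0,0,0,0,255]]'; python3 -c "
from h import *
rel(660.5,-226,79,70);
p,d=take('side',6);crop('side',p,340,150,200,150,4,'d_side2.png')"
```

```text
clock: 12.35
position: [0.6605, -0.2266, 0.0852]
ee_rot: [0.176, 0.984, 0.0, 0.0]
ft_force: [0.5, 1.3, 3.8]
grip_width: 0.227
grasp pt [ 660.5 -226.6   79.2] beta 69.74 | shift in tool axes now [0.2 0.5 0.2] in target axes [0.2 0.5 0.2] | turn [ 0.     0.001 -0.005] F [0.5 1.3 3.8] w 19.3 t 12.35
[ 0.03  0.13 -0.04]
clock: 13.15
position: [0.6612, -0.2271, 0.2178]
ee_rot: [0.176, 0.984, -0.0, 0.002]
ft_force: [-0.5, -1.1, -0.8]
grip_width: 0.227
grasp pt [ 661.2 -227.1  211.8] beta 69.72 | shift in tool axes now [  1.7   0.7 132.8] in target axes [  1.1   0.8 132.8] | turn [ 0.001  0.004 -0.005] F [-0.5 -1.1 -0.8] w 19.3 t 13.15
```

View pics/d_side2.png

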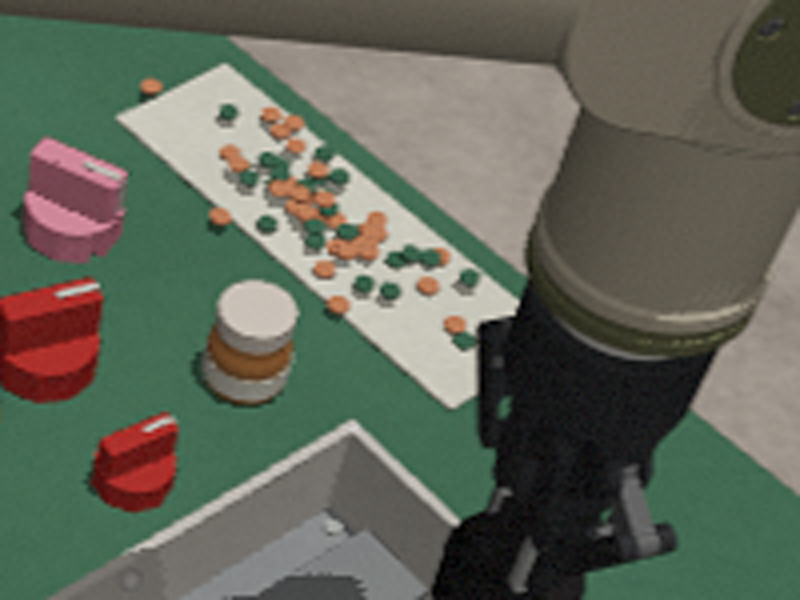

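```bash
python3 -c "
from h import *
rel(650,300,210,69.7);print(get_obs()['joint_pos'].round(2))"
```

```text
grasp pt [ 660.5 -226.7  209.4] beta 69.73 | shift in tool axes now [192.3 490.4  -0.7] in target axes [192.6 490.3  -0.6] | turn [0.    0.001 0.001] F [-0.4  0.1 -1.8] w 19.8 t 13.2
[-0.14  0.57  0.62  1.32 -0.33  1.34  1.69]
```

```bash
python3 -m creep '[[0,0,0,7,18,0,255],[0,0,0,14,36,0,255],[0,0,0,14,36,0,255],[0,0,0,14,36,0,255],[0,0,0,14,36,0,255],[0,0,0,14,36,0,255],[0,0,0,14,36,0,255],[0,0,0,14,36,0,255]]';  python3 -m creep '[[0,0,0,14,36,0,255],[0,0,0,14,36,0,255],[0,0,0,14,36,0,255],[0,0,0,14,36,0,255],[0,0,0,14,36,0,255],[0,0,0,14,36,0,255],[0,0,0,8,20,20,255],[0,0,0,0,0,20,255]]';python3 -c "
from h import *
rel(650,300,54,69.7);print(get_obs()['joint_pos'].round(2))"
```

```text
clock: 14.0
position: [0.6542, 0.0648, 0.2127]
ee_rot: [0.176, 0.984, -0.0, -0.001]
ft_force: [0.3, 0.1, -1.0]
grip_width: 0.226
clock: 14.8
position: [0.6486, 0.3217, 0.1717]
ee_rot: [0.173, 0.985, 0.0, -0.002]
ft_force: [-0.5, 0.1, -1.4]
grip_width: 0.229
grasp pt [648.6 321.7 165.7] beta 70.08 | shift in tool axes now [ -9.  -19.9 111.7] in target axes [ -8.8 -19.8 111.7] | turn [ 0.    -0.003  0.007] F [-0.5  0.1 -1.4] w 19.4 t 14.8
[-0.82  0.64  0.48  1.28 -0.29  1.29  0.88]
```

```bash
python3 -m creep '[[0,0,0,-9,-20,10,255],[0,0,0,0,0,25,255],[0,0,0,0,0,30,255],[0,0,0,0,0,25,255],[0,0,0,0,0,12,255],[0,0,0,0,0,5,255],[0,0,0,0,0,3,255],[0,0,0,0,0,0,255]]';python3 -c "
from h import *
rel(650,300,54,69.7)
p,d=take('side',7);crop('side',p,200,120,160,120,5,'e_side.png')"
```

```text
clock: 15.6
position: [0.6511, 0.2945, 0.0627]
ee_rot: [0.176, 0.984, -0.001, -0.001]
ft_force: [0.3, 1.5, -1.5]
grip_width: 0.225
grasp pt [651.1 294.5  56.7] beta 69.74 | shift in tool axes now [2.9 4.8 2.7] in target axes [3.  4.8 2.7] | turn [-0.002 -0.002  0.001] F [ 0.3  1.5 -1.5] w 19.1 t 15.6
```

View pics/e_side.png

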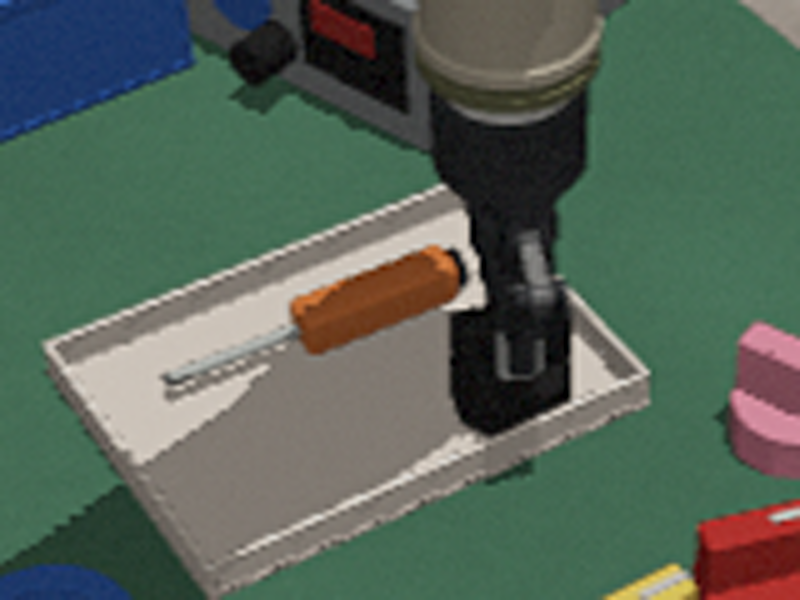

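```bash
python3 -m creep '[[0,0,0,4,9,0,255],[0,0,0,0,0,2,255],[0,0,0,0,0,0,255],[0,0,0,0,0,0,255]]';python3 -c "
from h import *
rel(650,300,54,69.7)"; python3 -m creep '[[0,0,0,0,0,0,200],[0,0,0,0,0,0,150],[0,0,0,0,0,0,110],[0,0,0,0,0,0,110],[0,0,0,0,0,-10,90],[0,0,0,0,0,-30,90],[0,0,0,0,0,-40,90],[0,0,0,0,0,-40,90]]';python3 -c "
from h import *
rel(567.3,-226.3,170,97);print(get_obs()['joint_pos'].round(2))"
```

```text
clock: 16.05
position: [0.6516, 0.3041, 0.0627]
ee_rot: [0.176, 0.984, -0.0, -0.0]
ft_force: [-0.2, -0.4, -1.0]
grip_width: 0.225
grasp pt [651.6 304.1  56.7] beta 69.73 | shift in tool axes now [ 0.1 -4.4  2.7] in target axes [ 0.1 -4.4  2.7] | turn [-0. -0.  0.] F [-0.2 -0.4 -1. ] w 19.1 t 16.05
clock: 16.85
position: [0.6515, 0.3041, 0.1849]
ee_rot: [0.176, 0.984, -0.0, 0.0]
ft_force: [1.2, 1.0, -0.2]
grip_width: 0.649
grasp pt [651.5 304.1 178.9] beta 69.72 | shift in tool axes now [-104.9 -526.7    8.9] in target axes [ 148.2 -516.2    8.9] | turn [-0.     0.    -0.476] F [ 1.2  1.  -0.2] w 55.1 t 16.85
[-0.81  0.62  0.49  1.28 -0.29  1.31  0.89]
```

```bash
python3 -m creep '[[0,0,-0.119,0,0,0,90],[0,0,-0.119,0,0,0,90],[0,0,-0.119,0,0,0,90],[0,0,-0.119,0,0,0,90],[0,0,0,6,-18,0,90],[0,0,0,11,-38,0,90],[0,0,0,11,-38,0,90],[0,0,0,11,-38,0,90]]';  python3 -m creep '[[0,0,0,11,-38,0,90],[0,0,0,11,-38,0,90],[0,0,0,11,-38,0,90],[0,0,0,11,-38,0,90],[0,0,0,11,-38,0,90],[0,0,0,11,-38,0,90],[0,0,0,11,-38,0,90],[0,0,0,11,-38,0,90]]';  python3 -m creep '[[0,0,0,11,-38,0,90],[0,0,0,8,-25,0,90],[0,0,0,0,-10,0,90],[0,0,0,0,0,0,90]]';python3 -c "
from h import *
rel(567.3,-226.3,130,97);print(get_obs()['joint_pos'].round(2))"
```

```text
clock: 17.65
position: [0.6288, 0.167, 0.1838]
ee_rot: [-0.061, 0.998, 0.0, 0.0]
ft_force: [0.8, -0.8, 0.6]
grip_width: 0.647
clock: 18.45
position: [0.5785, -0.1456, 0.1839]
ee_rot: [-0.061, 0.998, 0.0, 0.001]
ft_force: [0.4, -0.4, 0.0]
grip_width: 0.647
clock: 18.85
position: [0.5688, -0.2199, 0.1834]
ee_rot: [-0.06, 0.998, -0.0, 0.0]
ft_force: [0.0, 0.5, -0.1]
grip_width: 0.649
grasp pt [ 568.9 -219.9  177.4] beta 96.88 | shift in tool axes now [ 2.3 -6.1 47.4] in target axes [ 2.3 -6.1 47.4] | turn [-0.     0.001 -0.002] F [ 0.   0.5 -0.1] w 55.2 t 18.85
[-0.17  0.38  0.59  1.63 -0.22  1.2   2.16]
```

```bash
python3 -m creep '[[0,0,0,2.3,-6.5,20,90],[0,0,0,0,0,30,90],[0,0,0,0,0,25,90],[0,0,0,0,0,13,90],[0,0,0,0,0,7,90],[0,0,0,0,0,3,90],[0,0,0,0,0,0,90],[0,0,0,0,0,0,90]]'; python3 -c "
from h import *
rel(567.3,-226.3,79,97)
p,d=take('side',8);crop('side',p,350,260,150,115,5,'f_side.png')"
```

```text
clock: 19.65
position: [0.5679, -0.2255, 0.0858]
ee_rot: [-0.061, 0.998, -0.0, 0.001]
ft_force: [0.3, -0.6, -0.6]
grip_width: 0.645
grasp pt [ 568.  -225.5   79.8] beta 97.01 | shift in tool axes now [ 0.7 -0.7  0.8] in target axes [ 0.7 -0.7  0.8] | turn [-0.     0.001  0.   ] F [ 0.3 -0.6 -0.6] w 54.8 t 19.65
```

View pics/f_side.png

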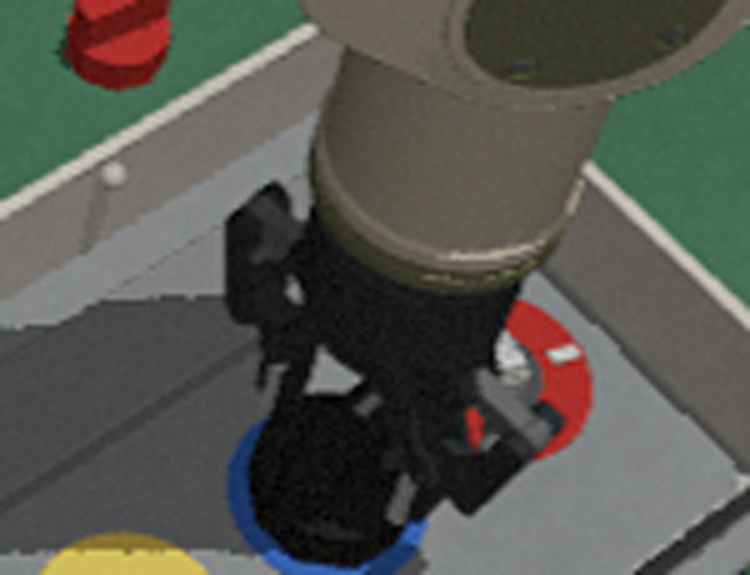

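Good; red spindle's tick is now visible too. Grip and lift.

```bash
python3 -m creep '[[0,0,0,0,0,0,160],[0,0,0,0,0,0,255],[0,0,0,0,0,0,255],[0,0,0,0,0,0,255],[0,0,0,0,0,0,255]]' 40; python3 -c "
from h import *
rel(567.3,-226.3,79,97)"; python3 -m creep '[[0,0,0,0,0,-5,255],[0,0,0,0,0,-10,255],[0,0,0,0,0,-15,255],[0,0,0,0,0,-25,255],[0,0,0,0,0,-30,255],[0,0,0,0,0,-30,255],[0,0,0,0,0,-15,255],[0,0,0,0,0,0,255]]'; python3 -c "
from h import *
rel(535,304,210,97);
p,d=take('side',9);crop('side',p,340,240,160,120,5,'f_side2.png')"
```

```text
clock: 20.2
position: [0.5675, -0.2254, 0.0851]
ee_rot: [-0.061, 0.998, 0.0, 0.0]
ft_force: [-1.3, 0.8, 4.4]
grip_width: 0.226
grasp pt [ 567.5 -225.4   79.1] beta 97.0 | shift in tool axes now [ 0.3 -0.8  0.1] in target axes [ 0.3 -0.8  0.1] | turn [0. 0. 0.] F [-1.3  0.8  4.4] w 19.2 t 20.2
clock: 21.0
position: [0.5683, -0.2259, 0.2174]
ee_rot: [-0.061, 0.998, -0.0, 0.002]
ft_force: [0.8, -0.9, -1.7]
grip_width: 0.231
grasp pt [ 568.3 -225.9  211.4] beta 97.0 | shift in tool axes now [-31.5 530.    0.9] in target axes [-31.6 530.    1.4] | turn [-0.001  0.004 -0.   ] F [ 0.8 -0.9 -1.7] w 19.6 t 21.0
```

View pics/f_side2.png

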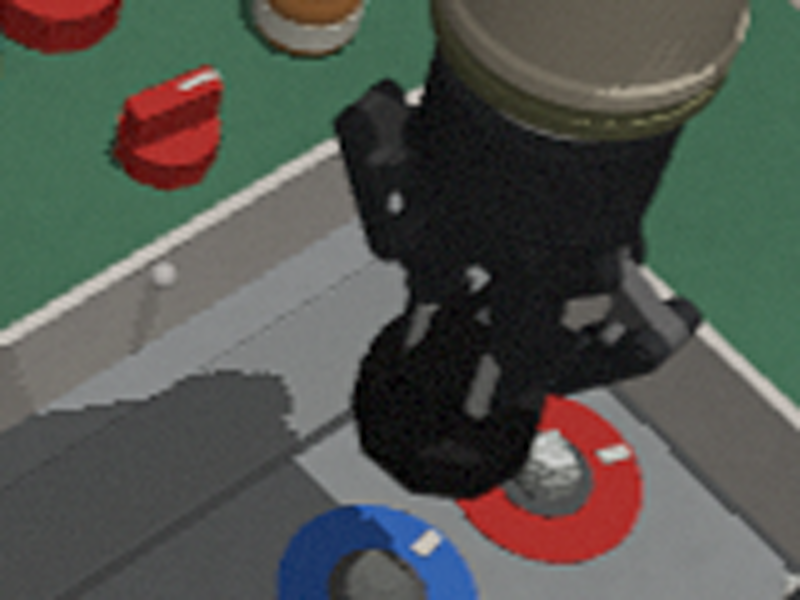

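```bash
python3 -m creep '[[0,0,0,0,18,0,255],[0,0,0,-2.2,36,0,255],[0,0,0,-2.2,36,0,255],[0,0,0,-2.2,36,0,255],[0,0,0,-2.2,36,0,255],[0,0,0,-2.2,36,0,255],[0,0,0,-2.2,36,0,255],[0,0,0,-2.2,36,0,255]]';  python3 -m creep '[[0,0,0,-2.2,36,0,255],[0,0,0,-2.2,36,0,255],[0,0,0,-2.2,36,0,255],[0,0,0,-2.2,36,0,255],[0,0,0,-2.2,36,0,255],[0,0,0,-2.2,36,0,255],[0,0,0,-2,22,0,255],[0,0,0,0,0,20,255]]';python3 -c "
from h import *
rel(535,308,54,97);print(get_obs()['joint_pos'].round(2))"
```

```text
clock: 21.85
position: [0.5485, 0.0459, 0.213]
ee_rot: [-0.061, 0.998, -0.0, -0.001]
ft_force: [1.3, -0.6, -1.0]
grip_width: 0.224
clock: 22.65
position: [0.5348, 0.2873, 0.1944]
ee_rot: [-0.064, 0.998, 0.001, 0.0]
ft_force: [0.2, -0.4, -1.6]
grip_width: 0.228
grasp pt [534.8 287.4 188.4] beta 97.33 | shift in tool axes now [ -2.8  20.2 134.5] in target axes [ -2.7  20.5 134.4] | turn [0.002 0.001 0.006] F [ 0.2 -0.4 -1.6] w 19.4 t 22.65
[-0.83  0.34  0.32  1.61 -0.11  1.21  1.22]
```

```bash
python3 -m creep '[[0,0,0,-3,20,10,255],[0,0,0,0,0,30,255],[0,0,0,0,0,35,255],[0,0,0,0,0,30,255],[0,0,0,0,0,15,255],[0,0,0,0,0,6,255],[0,0,0,0,0,0,255],[0,0,0,0,0,0,255]]';python3 -c "
from h import *
rel(535,308,53,97)
p,d=take('side',10);crop('side',p,200,120,160,120,5,'g_side.png')"
```

```text
clock: 23.45
position: [0.537, 0.3032, 0.0701]
ee_rot: [-0.061, 0.998, 0.001, 0.001]
ft_force: [0.5, -0.3, -0.8]
grip_width: 0.224
grasp pt [537.  303.2  64.1] beta 96.99 | shift in tool axes now [ 1.5  5.  11.1] in target axes [ 1.4  5.  11.1] | turn [ 0.001  0.002 -0.   ] F [ 0.5 -0.3 -0.8] w 19.1 t 23.45
```

View pics/g_side.png

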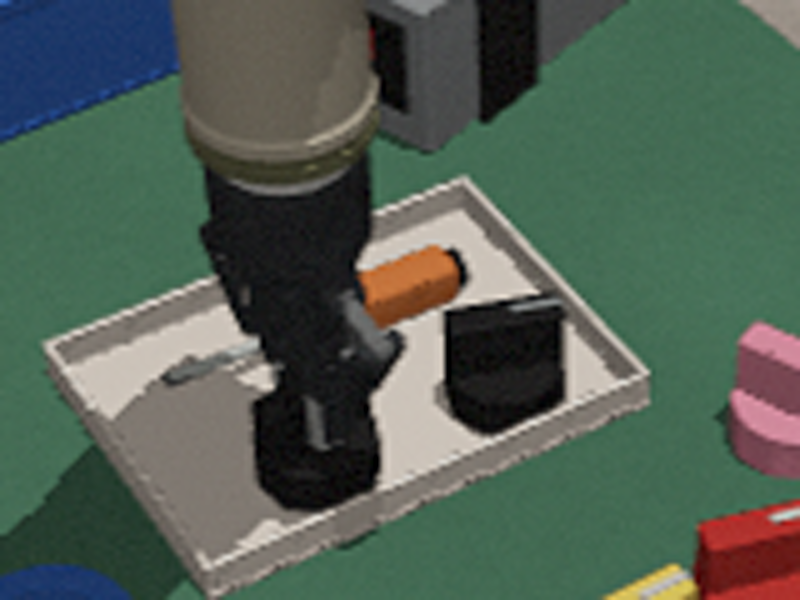

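```bash
python3 -m creep '[[0,0,0,0,7,0,255],[0,0,0,0,0,7,255],[0,0,0,0,0,3,255],[0,0,0,0,0,0,255],[0,0,0,0,0,0,255]]';python3 -c "
from h import *
rel(535,308,53,97)"; python3 -m creep '[[0,0,0,0,0,0,200],[0,0,0,0,0,0,150],[0,0,0,0,0,0,110],[0,0,0,0,0,0,110],[0,0,0,0,0,-10,90],[0,0,0,0,0,-30,90],[0,0,0,0,0,-40,90],[0,0,0,0,0,-40,90]]';python3 -c "
from h import *
rel(535,200,200,90)
from meas import *
for n in('side','top'):
    take(n,11)
p,d=load('side',11);crop('side',p,150,150,320,240,2.5,'h_side.png')
p,d=load('top',11);crop('top',p,180,160,290,170,2.7,'h_top.png')
"
```

```text
clock: 24.0
position: [0.5353, 0.3103, 0.0591]
ee_rot: [-0.061, 0.998, 0.0, -0.0]
ft_force: [-2.1, 1.5, 4.2]
grip_width: 0.23
grasp pt [535.3 310.3  53.1] beta 97.03 | shift in tool axes now [ 0.6 -2.2  0.1] in target axes [ 0.6 -2.2  0.1] | turn [0.001 0.    0.001] F [-2.1  1.5  4.2] w 19.6 t 24.0
clock: 24.8
position: [0.5353, 0.3093, 0.1807]
ee_rot: [-0.061, 0.998, -0.0, -0.0]
ft_force: [0.6, 0.7, -0.7]
grip_width: 0.646
grasp pt [535.3 309.3 174.7] beta 96.98 | shift in tool axes now [  13.6 -108.5  -25.3] in target axes [   0.3 -109.3  -25.3] | turn [-0.    -0.     0.122] F [ 0.6  0.7 -0.7] w 54.9 t 24.8
```

View pics/h_side.png

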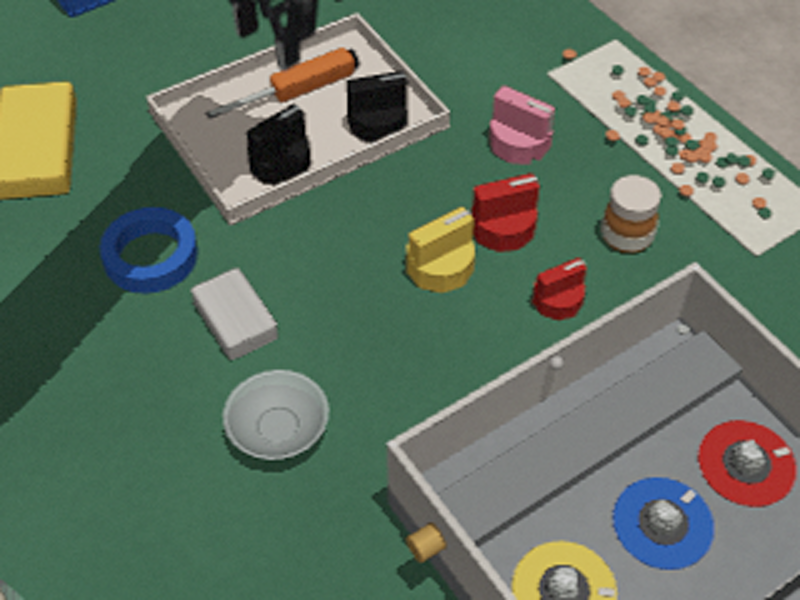

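View pics/h_top.png

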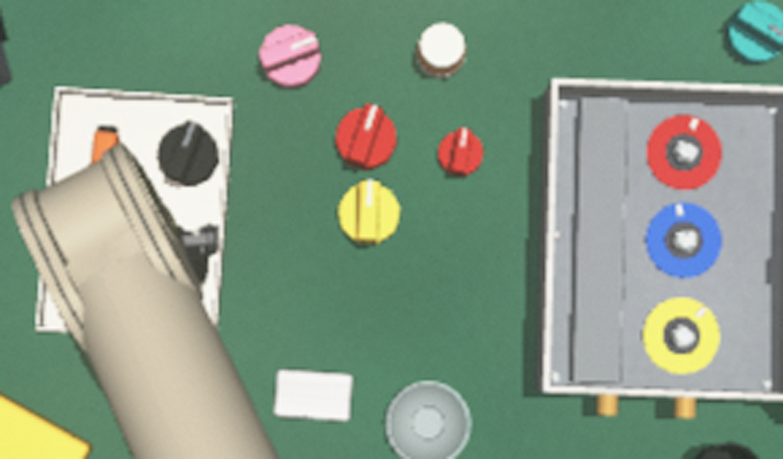

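```bash
cat > spin.py <<'E'
from meas import *
from scipy.optimize import least_squares
def spin(n,k,which=("yel","red","blue")):
    p,d=load(n,k);w=cloud(n,d);hsv=cv2.cvtColor(p,cv2.COLOR_BGR2HSV)
    H=hsv[...,0].astype(int);H=np.where(H>150,H-180,H)
    for nm,xy,h0,h1 in(("yel",(.466,-.2235),20,36),("red",(.660,-.226),-8,8),("blue",(.567,-.2255),100,125)):
        if nm not in which: continue
        rr=np.hypot(w[...,0]-xy[0],w[...,1]-xy[1])
        c=(rr<.06)&(abs(w[...,2]-.03)<.012)&(H>=h0)&(H<=h1)&(hsv[...,1]>90)
        P=np.array([atz(n,u,.030) for u in np.argwhere(c)[:,::-1]])*1000
        hull=cv2.convexHull(P[:,:2].astype(np.float32))[:,0]
        f=least_squares(lambda a:np.hypot(hull[:,0]-a[0],hull[:,1]-a[1])-a[2],[xy[0]*1000,xy[1]*1000,40],loss="soft_l1").x
        t=(hsv[...,1]<100)&(hsv[...,2]>130)
        T=np.array([atz(n,u,.030) for u in np.argwhere(t&(rr<.06))[:,::-1]])[:,:2]*1000
        r=np.hypot(*(T-f[:2]).T);T=T[(r>26)&(r<39)]
        a=np.rad2deg(np.arctan2(T[:,1]-f[1],T[:,0]-f[0]));m=np.median(a);a=a[abs(a-m)<12]
        print(n,nm,f.round(1),"tick n",len(a),a.mean().round(1),a.std().round(1))
E
python3 - <<'E'
from spin import *
for n in("top","side"): spin(n,11)
for nm,xy in dict(red=(.672,.110),yel=(.591,.106)).items():
    for n in("top","side"): print(nm,n,rib(n,11,xy,.061,r=.037))
rel(671.8,110.5,130,73)
E
```

```text
top yel [ 466.  -223.3   39.1] tick n 14 -40.8 4.1
top red [ 659.7 -225.6   38.8] tick n 12 -18.2 4.1
top blue [ 566.3 -225.5   39.4] tick n 12 9.1 4.4
side yel [ 467.8 -223.4   39.5] tick n 20 -39.3 3.5
side red [ 661.4 -225.8   39.8] tick n 18 -17.6 3.7
side blue [ 567.9 -225.6   39.7] tick n 19 9.3 3.5
red top {'n': 126, 'c': array([671.8, 111.1]), 'mean': array([672.1, 111.3,  61. ]), 'L': 61.9, 'W': 19.9, 'ang': 162.7, 'pca': np.float64(162.2), 'bp': np.float64(360.0), 'bm': np.float64(452.0)}
red side {'n': 164, 'c': array([672.7, 110.9]), 'mean': array([671.9, 110.1,  58.9]), 'L': 60.5, 'W': 22.9, 'ang': 164.6, 'pca': np.float64(162.6), 'bp': np.float64(251.0), 'bm': np.float64(334.0)}
yel top {'n': 136, 'c': array([591.2, 106.7]), 'mean': array([591.1, 106.2,  60.5]), 'L': 62.6, 'W': 19.8, 'ang': 1.0, 'pca': np.float64(176.7), 'bp': np.float64(614.0), 'bm': np.float64(583.0)}
yel side {'n': 179, 'c': array([591.5, 106.1]), 'mean': array([591.4, 105. ,  59. ]), 'L': 62.0, 'W': 20.6, 'ang': 178.6, 'pca': np.float64(177.7), 'bp': np.float64(465.0), 'bm': np.float64(474.0)}
grasp pt [538.2 310.8 179.7] beta 96.97 | shift in tool axes now [-107.9 -215.3   49.6] in target axes [-186.4 -152.5   49.7] | turn [0.007 0.008 0.418] F [0.8 0.5 0.1] w 55.2 t 24.9
```

```bash
python3 -m creep '[[0,0,0.141,0,0,0,90],[0,0,0.141,0,0,0,90],[0,0,0.141,0,0,0,90],[0,0,0,-20,-16,0,90],[0,0,0,-36,-30,0,90],[0,0,0,-36,-30,0,90],[0,0,0,-36,-30,0,90],[0,0,0,-36,-30,0,90]]';  python3 -m creep '[[0,0,0,-20,-17,0,90],[0,0,0,0,0,0,90],[0,0,0,0,0,0,90]]';python3 -c "
from h import *
rel(671.8,110.8,100,72.7);print(get_obs()['joint_pos'].round(2))"
```

```text
clock: 25.7
position: [0.6526, 0.1296, 0.1793]
ee_rot: [0.15, 0.989, 0.0, 0.0]
ft_force: [0.7, 0.9, -0.1]
grip_width: 0.645
clock: 26.0
position: [0.6659, 0.1086, 0.1788]
ee_rot: [0.15, 0.989, 0.0, -0.0]
ft_force: [-0.1, 0.0, -0.3]
grip_width: 0.645
grasp pt [665.9 108.6 172.8] beta 72.69 | shift in tool axes now [-5.   3.9 72.8] in target axes [-5.   3.9 72.8] | turn [ 0. -0. -0.] F [-0.1  0.  -0.3] w 54.8 t 26.0
[-0.55  0.52  0.46  1.43 -0.23  1.25  1.2 ]
```

```bash
python3 -m creep '[[0,0,0,-5,3.9,20,90],[0,0,0,0,0,35,90],[0,0,0,0,0,30,90],[0,0,0,0,0,20,90],[0,0,0,0,0,12,90],[0,0,0,0,0,6,90],[0,0,0,0,0,0,90],[0,0,0,0,0,0,90]]';python3 -c "
from h import *
rel(671.8,110.8,49,72.7)
p,d=take('side',12);crop('side',p,290,170,150,115,5,'i_side.png')"
```

```text
clock: 26.8
position: [0.6724, 0.1116, 0.0568]
ee_rot: [0.15, 0.989, 0.0, 0.001]
ft_force: [0.5, -0.4, 0.9]
grip_width: 0.647
grasp pt [672.4 111.6  50.8] beta 72.78 | shift in tool axes now [ 0.3 -1.   1.8] in target axes [ 0.3 -1.   1.8] | turn [0.001 0.001 0.001] F [ 0.5 -0.4  0.9] w 55.0 t 26.8
```

View pics/i_side.png

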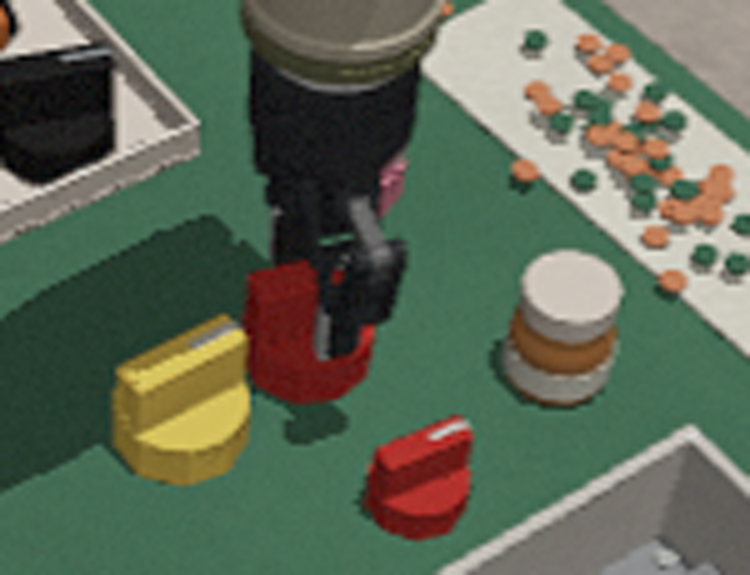

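```bash
python3 -m creep '[[0,0,0,0,0,1,160],[0,0,0,0,0,0,255],[0,0,0,0,0,0,255],[0,0,0,0,0,0,255],[0,0,0,0,0,0,255],[0,0,0,0,0,0,255]]' 60; python3 -c "
from h import *
rel(671.8,110.8,49,72.7)"; python3 -m creep '[[0,0,0,0,0,-10,255],[0,0,0,0,0,-20,255],[0,0,0,0,0,-35,255],[0,0,0,0,0,-35,255],[0,0,0,0,0,-35,255],[0,0,0,0,0,-20,255],[0,0,0,0,0,0,255],[0,0,0,0,0,0,255]]'; python3 -c "
from h import *
rel(660.8,-226,200,71);
p,d=take('side',13);crop('side',p,270,70,240,180,3.3,'j_side.png');take('top',13)"
```

```text
clock: 27.45
position: [0.6722, 0.1114, 0.0554]
ee_rot: [0.15, 0.989, 0.0, 0.0]
ft_force: [-1.2, -0.1, 6.0]
grip_width: 0.227
grasp pt [672.2 111.4  49.4] beta 72.77 | shift in tool axes now [ 0.2 -0.7  0.4] in target axes [ 0.2 -0.7  0.4] | turn [0.001 0.001 0.001] F [-1.2 -0.1  6. ] w 19.3 t 27.45
clock: 28.25
position: [0.6715, 0.1113, 0.2095]
ee_rot: [0.15, 0.989, 0.0, -0.0]
ft_force: [-0.6, -0.4, -1.8]
grip_width: 0.224
grasp pt [671.5 111.3 203.5] beta 72.76 | shift in tool axes now [ -89.7 -325.3    3.5] in target axes [ -99.7 -322.4    3.5] | turn [ 0.    -0.     0.031] F [-0.6 -0.4 -1.8] w 19.0 t 28.25
```

View pics/j_side.png

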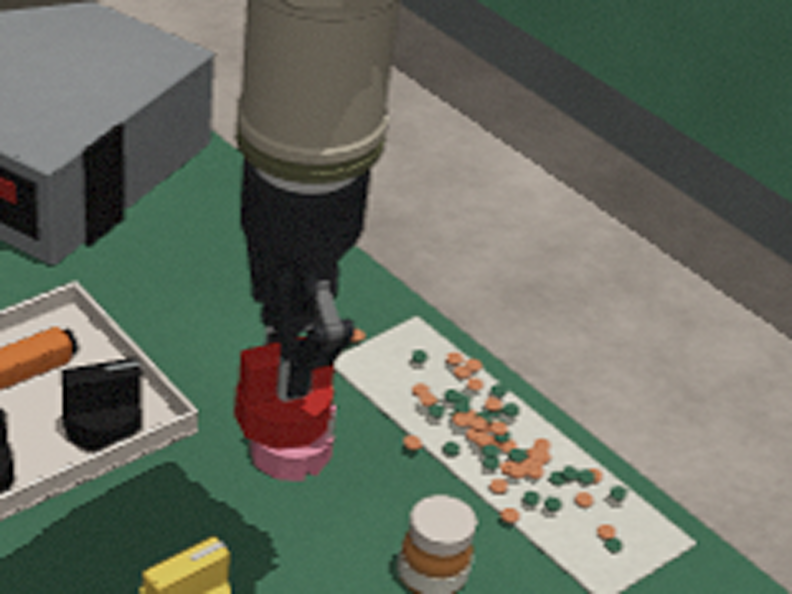

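```bash
python3 -m creep '[[0,0,0.031,-5,-16,0,255],[0,0,0,-10.5,-34,0,255],[0,0,0,-10.5,-34,0,255],[0,0,0,-10.5,-34,0,255],[0,0,0,-10.5,-34,0,255],[0,0,0,-10.5,-34,0,255],[0,0,0,-10.5,-34,0,255],[0,0,0,-10.5,-34,0,255]]';  python3 -m creep '[[0,0,0,-10.5,-34,0,255],[0,0,0,-9,-30,0,255],[0,0,0,0,0,0,255],[0,0,0,0,0,0,255]]';python3 -c "
from h import *
rel(660.6,-226.2,110,71);print(get_obs()['joint_pos'].round(2))"
```

```text
clock: 29.15
position: [0.6627, -0.1574, 0.209]
ee_rot: [0.166, 0.986, -0.0, -0.001]
ft_force: [0.5, -0.6, 0.4]
grip_width: 0.227
clock: 29.55
position: [0.6603, -0.2233, 0.2089]
ee_rot: [0.167, 0.986, -0.0, -0.001]
ft_force: [0.7, 0.8, -0.5]
grip_width: 0.222
grasp pt [ 660.2 -223.3  202.9] beta 70.77 | shift in tool axes now [-1.4 -2.6 92.9] in target axes [-1.3 -2.7 92.9] | turn [-0.001 -0.001 -0.004] F [ 0.7  0.8 -0.5] w 18.8 t 29.55
[-0.1   0.56  0.55  1.33 -0.29  1.33  1.68]
```

```bash
python3 -m creep '[[0,0,0,-1.3,-2.7,20,255],[0,0,0,0,0,35,255],[0,0,0,0,0,25,255],[0,0,0,0,0,12,255],[0,0,0,0,0,5,255],[0,0,0,0,0,0,255],[0,0,0,0,0,0,255]]';python3 -c "
from h import *
rel(660.6,-226.2,80,71)
p,d=take('side',14);crop('side',p,370,240,150,115,5,'k_side.png')"
```

```text
clock: 30.25
position: [0.6624, -0.2244, 0.1142]
ee_rot: [0.165, 0.986, -0.0, 0.001]
ft_force: [0.2, -1.1, -0.7]
grip_width: 0.224
grasp pt [ 662.5 -224.4  108.2] beta 71.0 | shift in tool axes now [ 1.2 -2.3 28.2] in target axes [ 1.2 -2.3 28.2] | turn [ 0.     0.002 -0.   ] F [ 0.2 -1.1 -0.7] w 19.0 t 30.25
```

View pics/k_side.png

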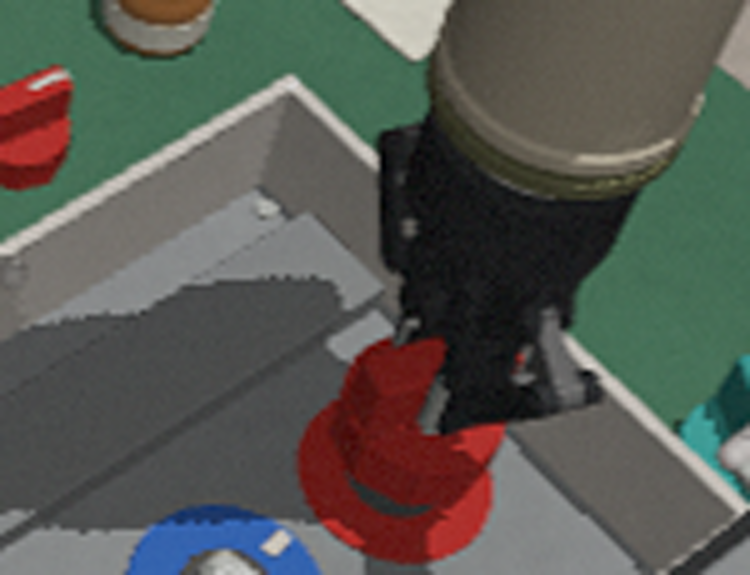

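```bash
python3 -m creep '[[0,0,0,1,-2.3,0,255],[0,0,0,0,0,3,255],[0,0,0,0,0,2,255],[0,0,0,0,0,0,255],[0,0,0,0,0,0,255]]';python3 -c "
from h import *
rel(660.6,-226.2,79.4,71)";python3 -m creep '[[0,0,0,0,0,3,255],[0,0,0,0,0,3,255],[0,0,0,0,0,3,255],[0,0,0,0,0,0,255]]';python3 -c "
from h import *
rel(660.6,-226.2,79.4,71)"
```

```text
clock: 30.8
position: [0.66, -0.226, 0.1077]
ee_rot: [0.165, 0.986, 0.0, -0.0]
ft_force: [0.1, -0.1, -0.4]
grip_width: 0.228
grasp pt [ 660.  -226.   101.7] beta 70.99 | shift in tool axes now [-0.6  0.  22.3] in target axes [-0.6  0.  22.3] | turn [ 0. -0. -0.] F [ 0.1 -0.1 -0.4] w 19.4 t 30.8
clock: 31.2
position: [0.6597, -0.226, 0.098]
ee_rot: [0.165, 0.986, 0.0, -0.001]
ft_force: [-0.8, -0.1, -0.4]
grip_width: 0.222
grasp pt [ 659.7 -226.    92. ] beta 70.99 | shift in tool axes now [-0.9  0.1 12.6] in target axes [-0.9  0.1 12.6] | turn [-0.    -0.001 -0.   ] F [-0.8 -0.1 -0.4] w 18.9 t 31.2
```

```bash
python3 -m creep '[[0,0,0,-0.5,0,4,255],[0,0,0,0,0,4,255],[0,0,0,0,0,3,255],[0,0,0,0,0,0,255],[0,0,0,0,0,0,255]]';python3 -c "
from h import *
rel(660.6,-226.2,79.4,71)"
```

```text
clock: 31.7
position: [0.6605, -0.2263, 0.0877]
ee_rot: [0.165, 0.986, 0.0, -0.0]
ft_force: [0.7, 0.1, -1.6]
grip_width: 0.224
grasp pt [ 660.5 -226.3   81.7] beta 70.99 | shift in tool axes now [-0.1  0.1  2.3] in target axes [-0.1  0.1  2.3] | turn [ 0. -0. -0.] F [ 0.7  0.1 -1.6] w 19.1 t 31.7
```

```bash
python3 -m creep '[[0,0,0,0,0,2,255],[0,0,0,0,0,1,255],[0,0,0,0,0,1,255],[0,0,0,0,0,0,255],[0,0,0,0,0,0,255]]';python3 -c "
from h import *
rel(660.6,-226.2,79.4,71)"
```

```text
clock: 32.2
position: [0.6607, -0.2263, 0.0854]
ee_rot: [0.165, 0.986, 0.0, 0.0]
ft_force: [-4.9, 2.7, 11.4]
grip_width: 0.222
grasp pt [ 660.7 -226.3   79.4] beta 70.99 | shift in tool axes now [ 0.1  0.1 -0. ] in target axes [ 0.1  0.1 -0. ] | turn [ 0.001  0.001 -0.   ] F [-4.9  2.7 11.4] w 18.9 t 32.2
```

```bash
python3 -m creep '[[0,0,0,0,0,-0.5,220],[0,0,0,0,0,0,160],[0,0,0,0,0,0,110],[0,0,0,0,0,0,100],[0,0,0,0,0,-10,90],[0,0,0,0,0,-30,90],[0,0,0,0,0,-40,90],[0,0,0,0,0,-20,90]]';python3 -c "
from h import *
rel(591.3,106,170,87.3)
from meas import *
take('side',15);take('top',15)
p,d=load('side',15);crop('side',p,370,240,150,115,5,'l_side.png')
print(rib('side',15,(.6607,-.2262),.0905,r=.037))
for n in('top','side'):print(rib(n,15,(.5913,.106),.061,r=.037))"
```

```text
clock: 33.0
position: [0.6615, -0.2271, 0.1887]
ee_rot: [0.165, 0.986, -0.0, 0.002]
ft_force: [0.9, -0.7, 0.6]
grip_width: 0.643
grasp pt [ 661.5 -227.1  182.7] beta 70.97 | shift in tool axes now [175. 292.  12.] in target axes [ 85.8 329.4  12.7] | turn [-0.001  0.004 -0.285] F [ 0.9 -0.7  0.6] w 54.7 t 33.0
{'n': 282, 'c': array([ 661. , -227.3]), 'mean': array([ 660. , -227.7,   88.5]), 'L': 61.7, 'W': 21.2, 'ang': 159.8, 'pca': np.float64(160.5), 'bp': np.float64(151.0), 'bm': np.float64(324.0)}
{'n': 134, 'c': array([591.2, 106.6]), 'mean': array([589.1, 106.6,  60.7]), 'L': 62.5, 'W': 19.7, 'ang': 0.6, 'pca': np.float64(177.3), 'bp': np.float64(615.0), 'bm': np.float64(571.0)}
{'n': 182, 'c': array([592.5, 105.9]), 'mean': array([591.7, 105.1,  58.8]), 'L': 62.0, 'W': 21.8, 'ang': 177.7, 'pca': np.float64(177.3), 'bp': np.float64(463.0), 'bm': np.float64(475.0)}
```

View pics/l_side.png

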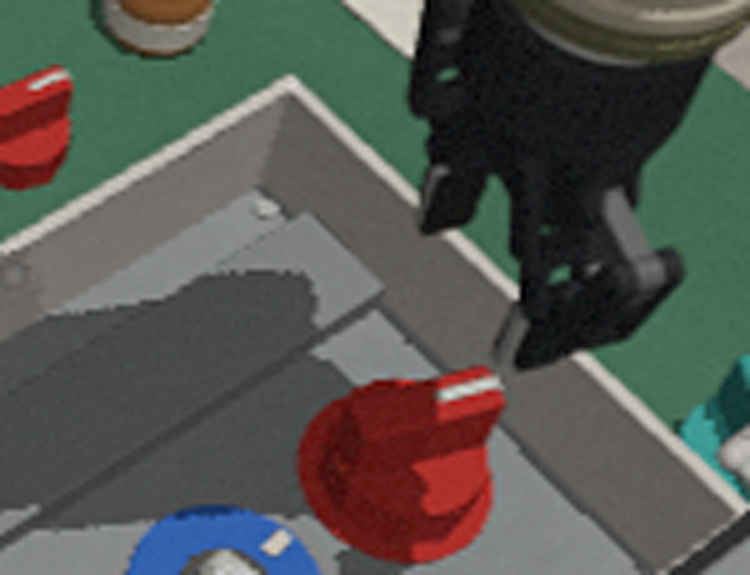

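```bash
python3 -m creep '[[0,0,-0.142,0,0,0,90],[0,0,-0.142,0,0,0,90],[0,0,0,5,20,0,90],[0,0,0,9.5,37,0,90],[0,0,0,9.5,37,0,90],[0,0,0,9.5,37,0,90],[0,0,0,9.5,37,0,90],[0,0,0,9.5,37,0,90]]';  python3 -m creep '[[0,0,0,9.5,37,0,90],[0,0,0,9.5,37,0,90],[0,0,0,9.5,37,0,90],[0,0,0,4,15,0,90],[0,0,0,0,0,0,90],[0,0,0,0,0,0,90]]';python3 -c "
from h import *
rel(591.5,106,100,87.3);print(get_obs()['joint_pos'].round(2))"
```

```text
clock: 33.9
position: [0.617, -0.0175, 0.1839]
ee_rot: [0.024, 1.0, 0.0, -0.0]
ft_force: [0.1, -0.2, -0.0]
grip_width: 0.645
clock: 34.5
position: [0.5915, 0.1072, 0.1841]
ee_rot: [0.024, 1.0, -0.0, -0.0]
ft_force: [1.0, -0.5, 0.2]
grip_width: 0.645
grasp pt [591.5 107.2 178.1] beta 87.22 | shift in tool axes now [-0.1 -1.1 78.1] in target axes [-0.1 -1.2 78.1] | turn [-0.001 -0.    -0.001] F [ 1.  -0.5  0.2] w 54.9 t 34.5
[-0.57  0.34  0.39  1.64 -0.14  1.19  1.37]
```

```bash
python3 -m creep '[[0,0,0,0,-1,20,90],[0,0,0,0,0,35,90],[0,0,0,0,0,35,90],[0,0,0,0,0,20,90],[0,0,0,0,0,12,90],[0,0,0,0,0,5,90],[0,0,0,0,0,0,90],[0,0,0,0,0,0,90]]';python3 -c "
from h import *
rel(591.5,106,49,87.3)
p,d=take('side',16);crop('side',p,270,190,150,115,5,'m_side.png')"
```

```text
clock: 35.3
position: [0.5922, 0.1071, 0.0585]
ee_rot: [0.024, 1.0, 0.0, 0.001]
ft_force: [0.8, 0.3, 0.6]
grip_width: 0.645
grasp pt [592.2 107.1  52.5] beta 87.23 | shift in tool axes now [ 0.7 -1.2  3.5] in target axes [ 0.7 -1.2  3.5] | turn [ 0.     0.002 -0.001] F [0.8 0.3 0.6] w 54.9 t 35.3
```

View pics/m_side.png

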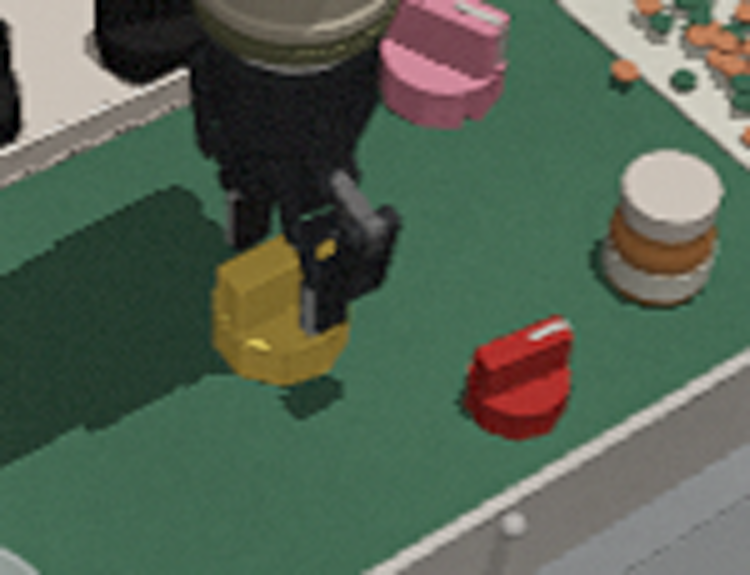

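```bash
python3 -m creep '[[0,0,0,0.7,-0.7,2.5,100],[0,0,0,0,0,0.5,160],[0,0,0,0,0,0,255],[0,0,0,0,0,0,255],[0,0,0,0,0,0,255],[0,0,0,0,0,0,255],[0,0,0,0,0,0,255]]' 60; python3 -c "
from h import *
rel(591.5,106,49,87.3)"; python3 -m creep '[[0,0,0,0,0,-10,255],[0,0,0,0,0,-20,255],[0,0,0,0,0,-35,255],[0,0,0,0,0,-35,255],[0,0,0,0,0,-35,255],[0,0,0,0,0,-20,255],[0,0,0,0,0,0,255],[0,0,0,0,0,0,255]]'; python3 -c "
from h import *
rel(467,-223.4,200,50);print(get_obs()['joint_pos'].round(2))
p,d=take('side',17);crop('side',p,240,70,240,180,3.3,'n_side.png')"
```

```text
clock: 36.05
position: [0.5909, 0.1068, 0.0546]
ee_rot: [0.024, 1.0, 0.0, 0.0]
ft_force: [-0.3, 1.5, 4.2]
grip_width: 0.225
grasp pt [590.9 106.8  48.6] beta 87.26 | shift in tool axes now [-0.7 -0.8 -0.4] in target axes [-0.7 -0.8 -0.4] | turn [ 0.     0.001 -0.001] F [-0.3  1.5  4.2] w 19.1 t 36.05
clock: 36.85
position: [0.5904, 0.1067, 0.2093]
ee_rot: [0.024, 1.0, 0.0, -0.0]
ft_force: [-0.8, -0.4, -0.3]
grip_width: 0.224
grasp pt [590.4 106.7 203.3] beta 87.26 | shift in tool axes now [ 107.5 -335.6    3.2] in target axes [-117.7 -332.2    3.3] | turn [ 0.   -0.    0.65] F [-0.8 -0.4 -0.3] w 19.1 t 36.85
[-0.58  0.32  0.4   1.61 -0.13  1.24  1.37]
```

View pics/n_side.png

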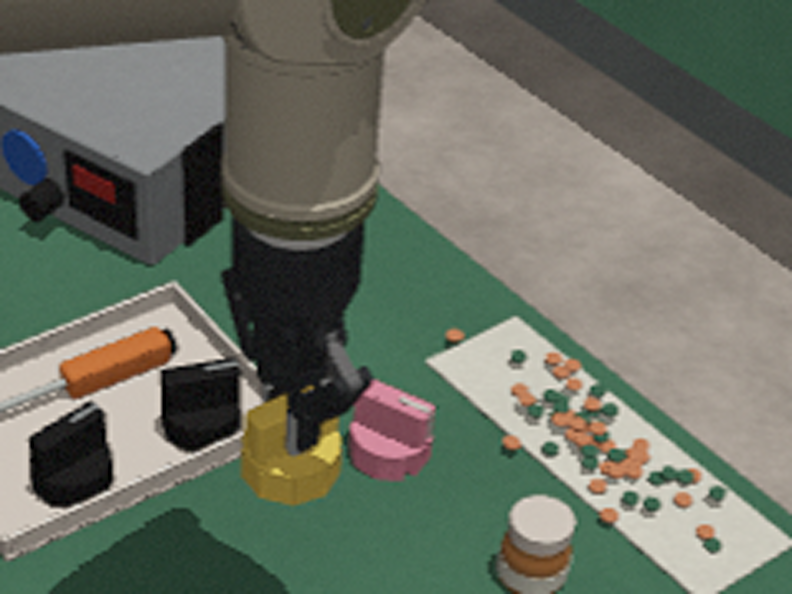

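```bash
python3 -m creep '[[0,0,0,6,-18,0,255],[0,0,0,11,-34,0,255],[0,0,0,11,-34,0,255],[0,0,0,11,-34,0,255],[0,0,0,11,-34,0,255],[0,0,0,11,-34,0,255],[0,0,0,11,-34,0,255],[0,0,0,11,-34,0,255]]';  python3 -m creep '[[0,0,0,11,-34,0,255],[0,0,0,11,-35,0,255],[0,0,0.13,0,0,0,255],[0,0,0.13,0,0,0,255],[0,0,0.13,0,0,0,255],[0,0,0.13,0,0,0,255],[0,0,0.13,0,0,0,255],[0,0,0,0,0,0,255]]';python3 -c "
from h import *
rel(467,-223.4,110,50);print(get_obs()['joint_pos'].round(2))"
```

```text
clock: 37.7
position: [0.4935, -0.1469, 0.2082]
ee_rot: [0.024, 1.0, 0.0, -0.001]
ft_force: [0.3, -0.7, -1.6]
grip_width: 0.228
clock: 38.5
position: [0.4691, -0.2133, 0.2083]
ee_rot: [0.343, 0.939, -0.0, -0.001]
ft_force: [-0.0, 0.1, -1.2]
grip_width: 0.227
grasp pt [ 469.  -213.3  202.3] beta 49.86 | shift in tool axes now [-5.1 -9.  92.3] in target axes [-4.9 -9.1 92.3] | turn [-0.001 -0.002 -0.002] F [-0.   0.1 -1.2] w 19.3 t 38.5
[-0.28  0.13  0.67  1.84 -0.09  1.2   1.29]
```

```bash
python3 -m creep '[[0,0,0,-5,-9,20,255],[0,0,0,0,0,35,255],[0,0,0,0,0,25,255],[0,0,0,0,0,12,255],[0,0,0,0,0,4,255],[0,0,0,0,0,0,255],[0,0,0,0,0,0,255]]';python3 -c "
from h import *
rel(467.2,-223.5,79.4,50)
p,d=take('side',18);crop('side',p,320,270,150,115,5,'o_side.png');take('top',18)"
```

```text
clock: 39.2
position: [0.4689, -0.2233, 0.1143]
ee_rot: [0.342, 0.94, 0.0, 0.001]
ft_force: [-0.5, -0.7, -0.4]
grip_width: 0.227
grasp pt [ 468.9 -223.3  108.3] beta 50.06 | shift in tool axes now [ 1.2 -1.3 28.9] in target axes [ 1.2 -1.2 28.9] | turn [0.001 0.001 0.001] F [-0.5 -0.7 -0.4] w 19.3 t 39.2
```

View pics/o_side.png

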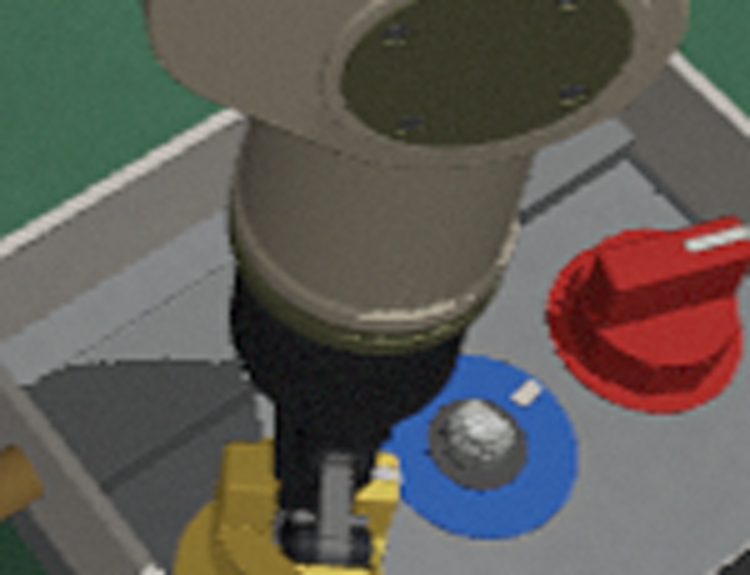

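```bash
python3 -m creep '[[0,0,0,0.8,-1.2,0,255],[0,0,0,0,0,3,255],[0,0,0,0,0,2,255],[0,0,0,0,0,0,255],[0,0,0,0,0,0,255]]';python3 -c "
from h import *
rel(467.2,-223.5,79.4,50)";python3 -m creep '[[0,0,0,0,0,3,255],[0,0,0,0,0,3,255],[0,0,0,0,0,3,255],[0,0,0,0,0,0,255]]';python3 -c "
from h import *
rel(467.2,-223.5,79.4,50)"
```

```text
clock: 39.8
position: [0.4668, -0.2234, 0.1082]
ee_rot: [0.342, 0.94, 0.0, -0.0]
ft_force: [-0.5, -0.2, -1.2]
grip_width: 0.229
grasp pt [ 466.8 -223.4  102.2] beta 50.02 | shift in tool axes now [-0.4  0.1 22.8] in target axes [-0.4  0.1 22.8] | turn [-0. -0.  0.] F [-0.5 -0.2 -1.2] w 19.5 t 39.8
clock: 40.2
position: [0.4666, -0.2233, 0.0987]
ee_rot: [0.342, 0.94, -0.0, -0.0]
ft_force: [-0.1, 0.6, 0.4]
grip_width: 0.223
grasp pt [ 466.6 -223.3   92.7] beta 50.02 | shift in tool axes now [-0.6  0.2 13.3] in target axes [-0.6  0.2 13.3] | turn [-0.    -0.001  0.   ] F [-0.1  0.6  0.4] w 18.9 t 40.2
```

```bash
python3 -m creep '[[0,0,0,-0.3,0,4,255],[0,0,0,0,0,4,255],[0,0,0,0,0,3,255],[0,0,0,0,0,0,255],[0,0,0,0,0,0,255]]';python3 -c "
from h import *
rel(467.2,-223.5,78.6,50)";  python3 -m creep '[[0,0,0,0,0,2,255],[0,0,0,0,0,1,255],[0,0,0,0,0,1,255],[0,0,0,0,0,0,255],[0,0,0,0,0,0,255]]';python3 -c "
from h import *
rel(467.2,-223.5,78.6,50)"
```

```text
clock: 40.7
position: [0.4671, -0.2236, 0.0882]
ee_rot: [0.342, 0.94, -0.0, -0.0]
ft_force: [-0.6, -0.0, -0.3]
grip_width: 0.223
grasp pt [ 467.1 -223.6   82.2] beta 50.02 | shift in tool axes now [-0.   0.2  3.6] in target axes [-0.   0.2  3.6] | turn [-0. -0.  0.] F [-0.6 -0.  -0.3] w 19.0 t 40.7
clock: 41.2
position: [0.4672, -0.2236, 0.0845]
ee_rot: [0.342, 0.94, 0.0, 0.0]
ft_force: [-2.2, 1.3, 5.0]
grip_width: 0.224
grasp pt [ 467.2 -223.6   78.5] beta 50.02 | shift in tool axes now [ 0.   0.1 -0.1] in target axes [ 0.   0.1 -0.1] | turn [ 0. -0.  0.] F [-2.2  1.3  5. ] w 19.0 t 41.2
```

Contact force and the height say home. Release and rise.

```bash
python3 -m creep '[[0,0,0,0,0,0.5,255],[0,0,0,0,0,-0.5,220],[0,0,0,0,0,0,160],[0,0,0,0,0,0,110],[0,0,0,0,0,0,100],[0,0,0,0,0,-10,90],[0,0,0,0,0,-30,90],[0,0,0,0,0,-40,90]]'; python3 -m creep '[[0,0,0,0,0,-40,90],[0,0,0,0,0,-40,90],[0,0,0,0,30,0,160],[0,0,0,0,40,0,255],[0,0,0,0,40,0,255],[0,0,0,0,20,0,255],[0,0,0,0,0,0,255]]';python3 -c "
from h import *
rel(467,-100,170,87.3);print(get_obs()['joint_pos'].round(2))
from spin import *
take('side',19);take('top',19)
p,d=load('side',19);crop('side',p,300,200,340,250,2.3,'p_side.png')
p,d=load('top',19);cv2.imwrite('pics/p_top.png',p)
for xy in((.4672,-.2235),(.6607,-.2262)):
  for n in('side','top'):print(n,rib(n,19,xy,.0905,r=.037))"
```

```text
clock: 42.0
position: [0.4661, -0.2234, 0.1646]
ee_rot: [0.342, 0.94, -0.0, -0.001]
ft_force: [0.8, 0.1, -0.5]
grip_width: 0.648
clock: 42.7
position: [0.5521, -0.121, 0.2443]
ee_rot: [0.34, 0.941, -0.0, -0.0]
ft_force: [0.2, -0.6, -0.2]
grip_width: 0.003
grasp pt [ 552.1 -121.   238.3] beta 50.28 | shift in tool axes now [ 78.8 -38.2  68.3] in target axes [86.  17.  68.3] | turn [-0.    -0.    -0.646] F [ 0.2 -0.6 -0.2] w 0.3 t 42.7
[-0.39  0.22  0.61  1.67 -0.13  1.29  1.13]
side {'n': 366, 'c': array([ 468.8, -225.8]), 'mean': array([ 468.1, -225.8,   88.7]), 'L': 62.1, 'W': 21.3, 'ang': 138.4, 'pca': np.float64(139.7), 'bp': np.float64(471.0), 'bm': np.float64(482.0)}
top None
side {'n': 287, 'c': array([ 660.8, -227.4]), 'mean': array([ 659.9, -227.7,   88.6]), 'L': 61.9, 'W': 21.0, 'ang': 159.7, 'pca': np.float64(160.9), 'bp': np.float64(250.0), 'bm': np.float64(334.0)}
top {'n': 81, 'c': array([ 671.6, -230.8]), 'mean': array([ 671.5, -230.8,   90.8]), 'L': 35.5, 'W': 20.5, 'ang': 161.7, 'pca': np.float64(159.9), 'bp': np.float64(399.0), 'bm': np.float64(454.0)}
```

View pics/p_side.png

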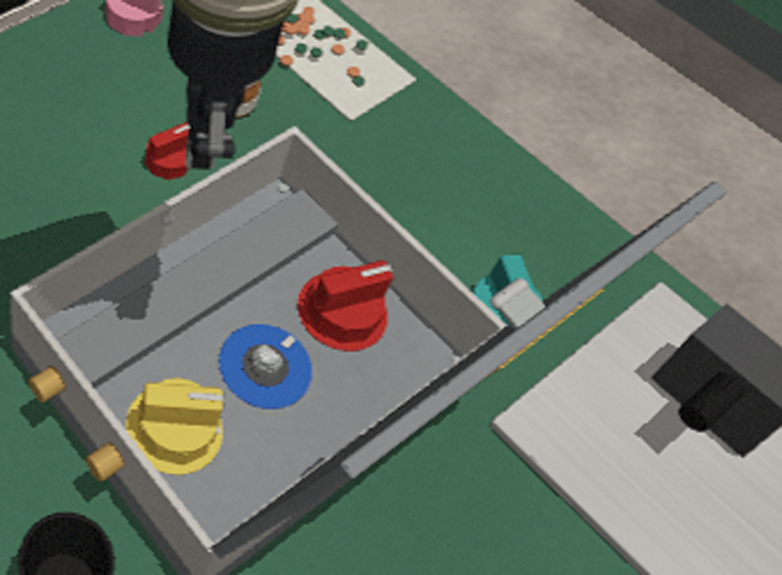

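View pics/p_top.png

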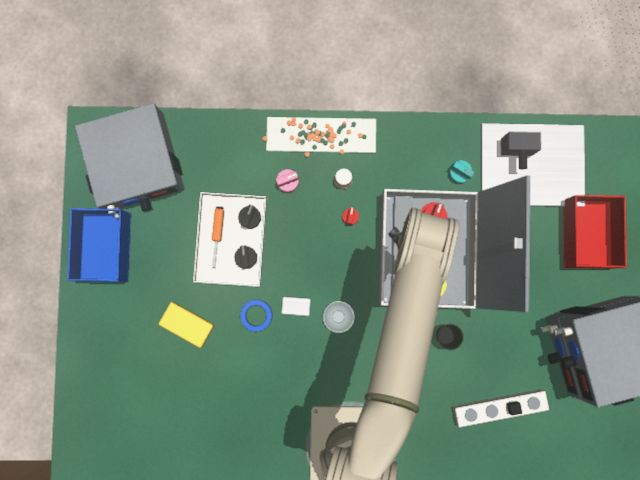

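Run:
```python
from h import *
p,d=load('side',19);p2,d2=load('top',19)
def vis(n,d,X):
    m=camera_model(n);c=m["R"]@X+m["t"];u,v=proj(n,X)[0];u,v=int(round(u)),int(round(v))
    if not(0<=u<640 and 0<=v<480): return 'o'
    return 'v' if d[v,u]>c[2]-.03 else 'h'
for y in range(-340,-640,-20):
    print(y," ".join(vis('side',d,np.array([x/1000,y/1000,.03]))+vis('top',d2,np.array([x/1000,y/1000,.03])) for x in range(300,900,30)))
```

```text
-340 ov ov vv vv vh vh vh vh vh hh hh hh hh hv hv hv hv hv hv hv
-360 ov ov ov vv vh vh vh vh vh vh vh vh vh vh vh vv vv vv vv vv
-380 ov ov ov ov vh vh vh vh vh vh vh vh vh vh vh vv vv vv vv vv
-400 ov ov ov ov oh vh vh vh vh vh vh vh vh vh vh vh vv vv vv vv
-420 ov ov ov ov oh oh vh vh vh vh vh vh vh vh vh vh vv vv vv vv
-440 ov ov ov oh oh oh oh hh vh vh vh vh vh vh vh vh vv vv vv hh
-460 ov ov ov ov oh oh oh oh vh vh vh vh vh vh vh vh vv vv hv hh
-480 ov ov ov ov oh oh oh oh vh vh vh vh vh vh vh vh vv vh hh hh
-500 ov ov ov ov oh oh oh oh oh vh vh vh vh vh vh vh vh vv vv vh
-520 ov ov ov ov ov ov ov ov ov ov vv vv vv vv vv vv vv vv vv vh
-540 ov ov ov ov ov ov ov ov ov ov ov vv vv vv vv vv vv vv vv ov
-560 ov ov ov ov ov ov ov ov ov ov ov ov vv vv vv vv vv vv ov ov
-580 ov oh oh ov oh ov ov ov ov ov ov ov ov vv vv vv ov ov ov ov
-600 oh oh oh ov ov ov ov ov ov ov ov ov ov ov vv ov ov ov ov ov
-620 oh oh oh oh ov oh ov ov ov ov ov ov ov oh ov ov ov ov ov ov
```

```bash
python3 -m creep '[[0,0,0,0,0,-20,255],[0,0,0,0,0,-40,255],[0,0,0,0,0,-40,255],[0,0,0,0,0,-40,255],[0,0,0,0,0,-35,255],[0,0,0,0,0,0,255],[0,0,0,0,0,0,255]]';python3 -c "
from h import *
rel(530,-445,412,50);print(get_obs()['joint_pos'].round(2))"
```

```text
clock: 43.5
position: [0.55, -0.1258, 0.4199]
ee_rot: [0.343, 0.939, 0.0, 0.001]
ft_force: [0.3, -0.6, -0.5]
grip_width: -0.001
grasp pt [ 550.  -125.8  413.9] beta 49.87 | shift in tool axes now [-190.5 -256.9    1.9] in target axes [-189.9 -257.4    1.9] | turn [ 0.001  0.001 -0.002] F [ 0.3 -0.6 -0.5] w -0.1 t 43.5
[-0.39  0.17  0.64  1.36 -0.1   1.64  1.1 ]
```

```bash
python3 -m creep '[[0,0,0,-12,-16,-5,255],[0,0,0,-21,-28,0,255],[0,0,0,-21,-28,0,255],[0,0,0,-21,-28,0,255],[0,0,0,-21,-28,0,255],[0,0,0,-21,-28,0,255],[0,0,0,-21,-28,0,255],[0,0,0,-21,-28,0,255]]';python3 -c "
from h import *
rel(530,-445,412,50);print(get_obs()['joint_pos'].round(2))"
```

```text
clock: 44.3
position: [0.535, -0.3905, 0.423]
ee_rot: [0.343, 0.939, 0.0, -0.001]
ft_force: [0.3, 1.3, 0.4]
grip_width: -0.0
grasp pt [ 535.  -390.5  417. ] beta 49.93 | shift in tool axes now [-31.3 -44.9   4.9] in target axes [-31.2 -44.9   5. ] | turn [-0.    -0.002 -0.001] F [0.3 1.3 0.4] w -0.0 t 44.3
[ 0.11  0.47  0.75  1.05 -0.32  1.73  1.63]
```

```bash
python3 -m creep '[[0,0,0,-20,-28,0,255],[0,0,0,-12,-17,0,255],[0,0,0,0,0,0,255],[0,0,0,0,0,0,255]]';python3 -c "
from h import *
rel(530,-445,344,50);print(get_obs()['joint_pos'].round(2))
for n in('side','top'):
  p,d=take(n,20);cv2.imwrite('pics/q_'+n+'.png',p)"
```

```text
clock: 44.7
position: [0.5309, -0.4443, 0.4231]
ee_rot: [0.343, 0.939, 0.0, -0.001]
ft_force: [-0.7, 0.9, 0.3]
grip_width: 0.004
grasp pt [ 530.9 -444.3  417.1] beta 49.89 | shift in tool axes now [ 0.1 -1.1 73.1] in target axes [ 0.3 -1.1 73.1] | turn [-0.    -0.002 -0.002] F [-0.7  0.9  0.3] w 0.3 t 44.7
[ 0.24  0.55  0.75  0.94 -0.37  1.76  1.7 ]
```

View pics/q_side.png

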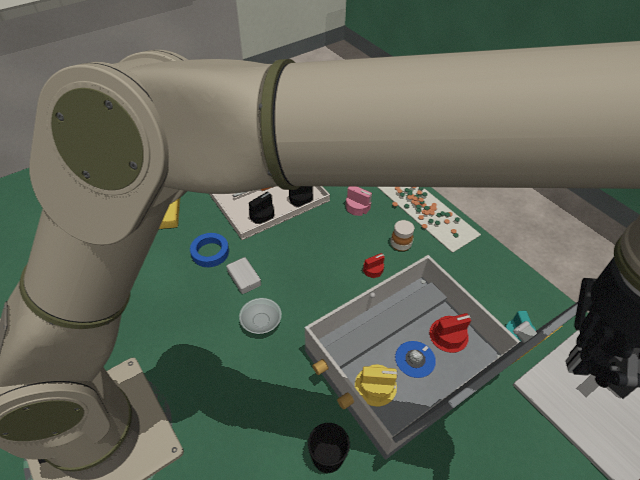

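View pics/q_top.png

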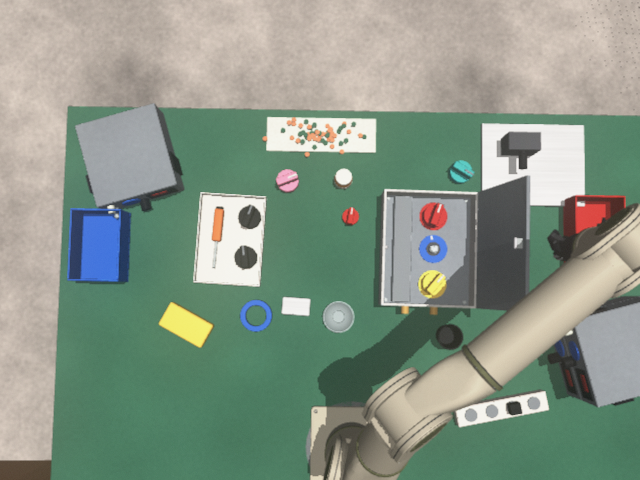

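```bash
python3 -m creep '[[0,0,0,0,0,20,255],[0,0,0,0,0,30,255],[0,0,0,0,0,20,255],[0,0,0,0,0,3,255],[0,0,0,0,0,0,255],[0,0,0,0,0,0,255]]';python3 -c "
from h import *
rel(530,-390,344,50);print(get_obs()['joint_pos'].round(2))"
```

```text
clock: 45.4
position: [0.5322, -0.4435, 0.3529]
ee_rot: [0.342, 0.94, -0.0, 0.001]
ft_force: [-0.6, 0.4, 0.1]
grip_width: -0.001
grasp pt [ 532.2 -443.5  346.9] beta 50.06 | shift in tool axes now [36.1 39.6  2.8] in target axes [36.1 39.5  2.9] | turn [0.    0.002 0.001] F [-0.6  0.4  0.1] w -0.1 t 45.4
[ 0.19  0.54  0.74  1.11 -0.35  1.61  1.71]
```

```bash
python3 -m creep '[[0,0,0,6.4,7.7,0,255],[0,0,0,6.4,7.7,0,255],[0,0,0,6.4,7.7,0,255],[0,0,0,6.4,7.7,0,255],[0,0,0,6.4,7.7,0,255],[0,0,0,6.4,7.7,0,255]]';python3 -c "
from h import *
rel(530,-300,344,50)";python3 -m creep '[[0,0,0,6.4,7.7,0,255],[0,0,0,6.4,7.7,0,255],[0,0,0,6.4,7.7,0,255],[0,0,0,6.4,7.7,0,255]]'
```

```text
clock: 46.0
position: [0.5321, -0.3828, 0.3515]
ee_rot: [0.342, 0.94, -0.0, 0.0]
ft_force: [-0.3, -1.4, 1.4]
grip_width: 0.002
grasp pt [ 532.1 -382.8  345.5] beta 50.02 | shift in tool axes now [54.8 62.   1.5] in target axes [54.8 62.   1.5] | turn [0.    0.001 0.   ] F [-0.3 -1.4  1.4] w 0.2 t 46.0
clock: 46.4
position: [0.5327, -0.3429, 0.3523]
ee_rot: [0.342, 0.94, -0.0, 0.001]
ft_force: [0.4, -1.5, 2.7]
grip_width: 0.002
```

```bash
python3 -m creep '[[0,0,0,6.4,7.7,0,255],[0,0,0,6.4,7.7,0,255],[0,0,0,6.4,7.7,0,255],[0,0,0,0,0,0,255],[0,0,0,0,0,0,255]]';python3 -c "
from h import *
rel(530,-300,344,50)
for n in('side','top'):
  p,d=take(n,21)
  w=cloud(n,d);m=(w[...,2]>.3)&(w[...,2]<.37)&(w[...,0]>.6)&(w[...,0]<.75)&(w[...,1]>-.45)&(w[...,1]<-.2);W=w[m]*1000
  if len(W): t=W[W[:,2]>W[:,2].max()-8].mean(0);print(n,t.round(),np.arctan2(t[2]-104,t[1]+336))
  cv2.imwrite('pics/r_'+n+'.png',p)"
```

```text
clock: 46.9
position: [0.5324, -0.3131, 0.3511]
ee_rot: [0.342, 0.94, 0.0, -0.0]
ft_force: [-0.8, 0.2, 0.4]
grip_width: 0.0
grasp pt [ 532.4 -313.1  345.1] beta 50.06 | shift in tool axes now [10.3  8.5  1.1] in target axes [10.3  8.5  1.1] | turn [ 0.    -0.     0.001] F [-0.8  0.2  0.4] w 0.0 t 46.9
side [ 709. -302.  326.] 1.416927978701421
top [ 662. -288.  363.] 1.3895818854532471
```

View pics/r_top.png

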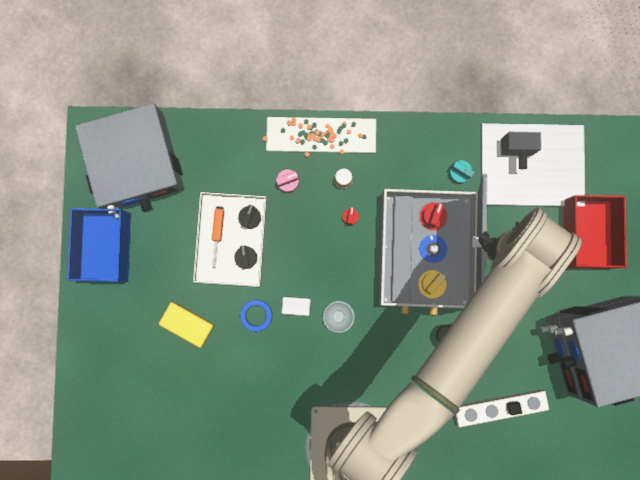

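View pics/r_side.png

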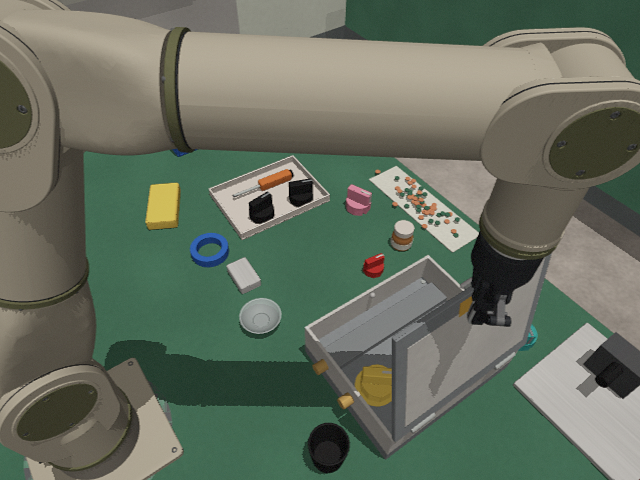

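```bash
python3 -m creep '[[0,0,0,-20,-24,0,255],[0,0,0,-25,-30,0,255],[0,0,0,-25,-30,0,255],[0,0,0,-10,-12,0,255],[0,0,0,0,0,0,255]]';python3 -c "
from h import *
rel(532,-330,344,50)
p,d=take('top',22);crop('top',p,380,150,260,200,3,'s_top.png')"
```

```text
clock: 47.5
position: [0.5301, -0.4418, 0.3503]
ee_rot: [0.344, 0.939, -0.001, -0.001]
ft_force: [-0.1, -0.7, 0.1]
grip_width: 0.004
grasp pt [ 530.1 -441.8  344.3] beta 49.74 | shift in tool axes now [70.8 86.5  0.1] in target axes [70.4 86.8  0.3] | turn [-0.002 -0.001 -0.005] F [-0.1 -0.7  0.1] w 0.4 t 47.5
```

View pics/s_top.png

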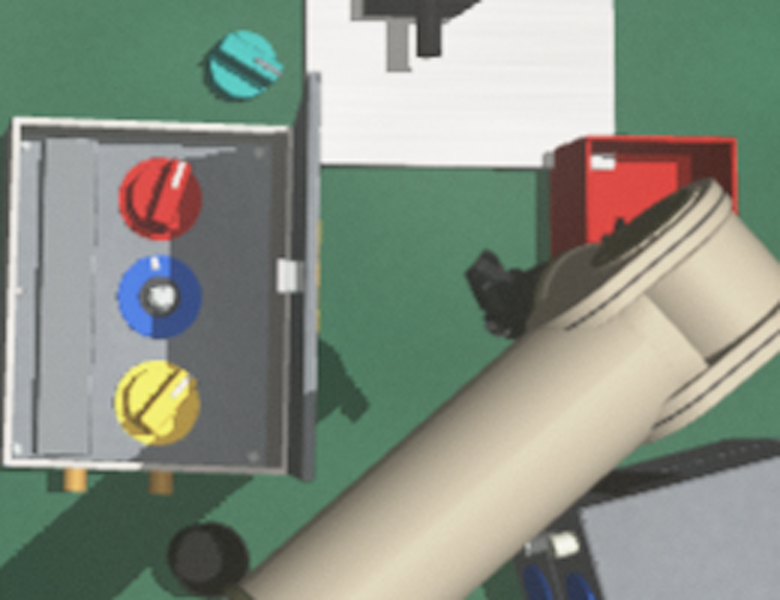

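```bash
python3 -m creep '[[0,0,0,20,24,0,255],[0,0,0,25,30,0,255],[0,0,0,22,26,0,255],[0,0,0,6.4,7.7,0,255],[0,0,0,6.4,7.7,0,255],[0,0,0,6.4,7.7,0,255],[0,0,0,6.4,7.7,0,255],[0,0,0,6.4,7.7,0,255]]';python3 -c "
from h import *
rel(532,-250,344,50)"; python3 -m creep '[[0,0,0,6.4,7.7,0,255],[0,0,0,6.4,7.7,0,255],[0,0,0,6.4,7.7,0,255],[0,0,0,0,0,0,255],[0,0,0,0,0,0,255]]';python3 -c "
from h import *
rel(532,-250,344,50)
p,d=take('side',23);cv2.imwrite('pics/t_side.png',p)"
```

```text
clock: 48.35
position: [0.5321, -0.284, 0.3512]
ee_rot: [0.342, 0.94, -0.0, -0.0]
ft_force: [-0.0, -0.7, -0.9]
grip_width: -0.001
grasp pt [ 532.1 -284.   345.2] beta 49.95 | shift in tool axes now [21.9 26.   1.2] in target axes [21.9 26.   1.2] | turn [-0.    -0.    -0.001] F [-0.  -0.7 -0.9] w -0.1 t 48.35
clock: 48.85
position: [0.5325, -0.2538, 0.3514]
ee_rot: [0.342, 0.94, 0.0, 0.0]
ft_force: [0.4, 0.1, -0.2]
grip_width: -0.004
grasp pt [ 532.5 -253.8  345.4] beta 50.05 | shift in tool axes now [2.8 2.6 1.4] in target axes [2.8 2.6 1.4] | turn [0.    0.    0.001] F [ 0.4  0.1 -0.2] w -0.3 t 48.85
```

View pics/t_side.png

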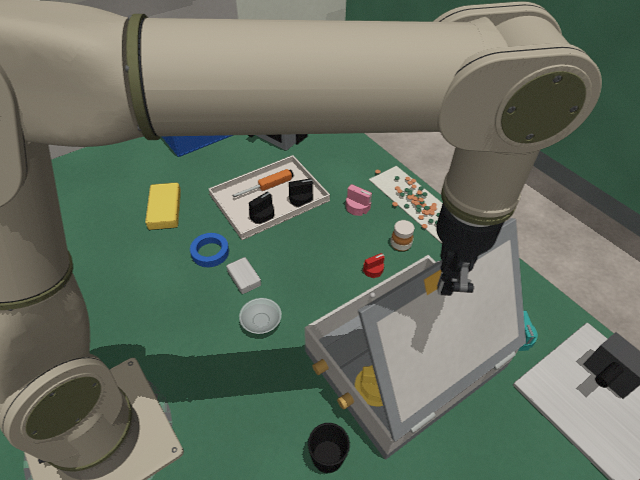

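```bash
for i in 1 2 3; do python3 -m creep '[[0,0,0,0,0,0,255],[0,0,0,0,0,0,255],[0,0,0,0,0,0,255],[0,0,0,0,0,0,255],[0,0,0,0,0,0,255],[0,0,0,0,0,0,255],[0,0,0,0,0,0,255],[0,0,0,0,0,0,255]]' | head -1; done;python3 -c "
from h import *
rel(565,-96,200,50)
p,d=take('side',24);cv2.imwrite('pics/u_side.png',p);take('top',24)"
```

```text
clock: 49.7
clock: 50.5
clock: 51.3
grasp pt [ 532.5 -254.   345.3] beta 50.02 | shift in tool axes now [ 76.6 142.  145.3] in target axes [ 76.6 141.9 145.3] | turn [ 0. -0.  0.] F [ 0.3  0.5 -0.5] w -0.3 t 51.3
```

View pics/u_side.png

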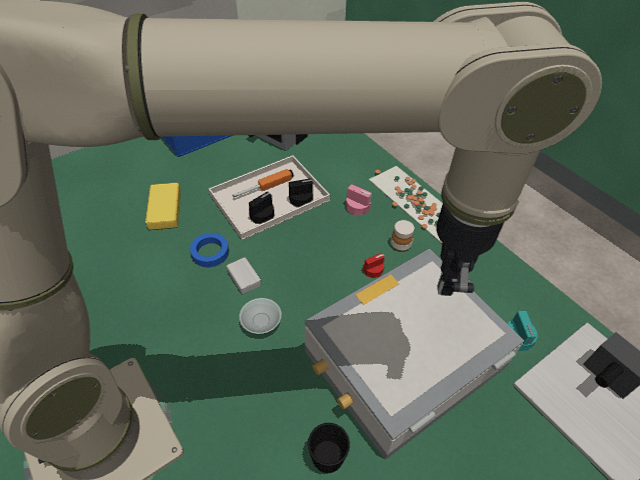

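```bash
cat > cov.py <<'E'
from h import *
def cov(n,k):
    p,d=load(n,k);w=cloud(n,d);hsv=cv2.cvtColor(p,cv2.COLOR_BGR2HSV)
    m=(hsv[...,0]>14)&(hsv[...,0]<36)&(hsv[...,1]>110)&(w[...,2]>.09)&(w[...,2]<.15)&(w[...,1]<-.05)&(w[...,1]>-.15)
    W=w[m]*1000
    if len(W)>20: print(n,"patch",len(W),W.mean(0).round(1),[np.round(a,1) for a in cv2.minAreaRect(W[:,:2].astype(np.float32))])
    m=(w[...,2]>.08)&(w[...,2]<.15)&(w[...,0]>.42)&(w[...,0]<.71)&(w[...,1]<-.09)&(w[...,1]>-.32)
    W=w[m];A=np.c_[W[:,:2]-[.565,-.336],np.ones(len(W))];
    for _ in range(3):
        c=np.linalg.lstsq(A,W[:,2],rcond=None)[0];r=W[:,2]-A@c;k2=abs(r)<.008;A=A[k2];W=W[k2]
    print(n,"cover plane: angle",np.arctan(c[1]).round(4),"x slope",c[0].round(4),"z@hinge",c[2].round(4),len(W))
E
python3 -c "
from cov import *
cov('side',24);cov('top',24)
rel(565,-96,150,50)"
```

```text
side patch 533 [566.  -95.9 119.5] [array([566.9, -95.9]), array([29.6, 90.2]), np.float64(88.1)]
side cover plane: angle 0.0421 x slope 0.0005 z@hinge 0.1091 16624
top patch 324 [564.7 -95.1 121. ] [array([564.9, -95.4]), array([87.5, 25.6]), np.float64(0.7)]
top cover plane: angle 0.041 x slope 0.0002 z@hinge 0.1109 7539
grasp pt [ 532.5 -254.   345.3] beta 50.02 | shift in tool axes now [ 76.6 141.9 195.3] in target axes [ 76.6 141.9 195.3] | turn [ 0. -0.  0.] F [ 0.   0.5 -0.3] w -0.4 t 51.4
```

```bash
python3 -m creep '[[0,0,0,10,20,0,255],[0,0,0,18,34,10,255],[0,0,0,18,34,30,255],[0,0,0,18,34,35,255],[0,0,0,12,20,35,255],[0,0,0,0,0,35,255],[0,0,0,0,0,20,255],[0,0,0,0,0,0,255]]';python3 -c "
from h import *
rel(565.5,-95.7,139,50)"
```

```text
clock: 52.2
position: [0.5636, -0.0973, 0.185]
ee_rot: [0.342, 0.94, -0.001, -0.002]
ft_force: [0.1, 0.6, 0.2]
grip_width: 0.002
grasp pt [563.6 -97.3 179. ] beta 50.04 | shift in tool axes now [-0.6  2.5 39.9] in target axes [-0.4  2.4 40. ] | turn [-0.003 -0.004  0.001] F [0.1 0.6 0.2] w 0.2 t 52.2
```

```bash
python3 -m creep '[[0,0,0,-0.5,2.4,15,255],[0,0,0,0,0,12,255],[0,0,0,0,0,6,255],[0,0,0,0,0,3,255],[0,0,0,0,0,0,255],[0,0,0,0,0,0,255]]';python3 -c "
from h import *
rel(565.5,-95.7,129,50)"
```

```text
clock: 52.8
position: [0.5673, -0.0964, 0.1521]
ee_rot: [0.342, 0.94, 0.0, 0.0]
ft_force: [-0.4, 0.4, -0.1]
grip_width: 0.003
grasp pt [567.3 -96.4 146.1] beta 50.01 | shift in tool axes now [ 1.8 -0.6 17.1] in target axes [ 1.8 -0.6 17.1] | turn [0. 0. 0.] F [-0.4  0.4 -0.1] w 0.3 t 52.8
```

```bash
python3 -m creep '[[0,0,0,0,0,3,255],[0,0,0,0,0,3,255],[0,0,0,0,0,2,255],[0,0,0,0,0,2,255],[0,0,0,0,0,0,255]]';python3 -c "
from h import *
rel(565.5,-95.7,129,50)";python3 -m creep '[[0,0,0,0,0,2,255],[0,0,0,0,0,2,255],[0,0,0,0,0,0,255]]';python3 -c "
from h import *
rel(565.5,-95.7,129,50)"
```

```text
clock: 53.3
position: [0.5672, -0.0962, 0.1417]
ee_rot: [0.342, 0.94, 0.0, 0.0]
ft_force: [0.1, 0.5, -0.1]
grip_width: 0.005
grasp pt [567.2 -96.2 135.7] beta 50.03 | shift in tool axes now [ 1.6 -0.7  6.7] in target axes [ 1.6 -0.7  6.7] | turn [0. 0. 0.] F [ 0.1  0.5 -0.1] w 0.4 t 53.3
clock: 53.6
position: [0.5669, -0.0962, 0.1371]
ee_rot: [0.342, 0.94, -0.0, -0.0]
ft_force: [0.5, -0.6, -0.6]
grip_width: -0.0
grasp pt [566.9 -96.2 131.1] beta 50.02 | shift in tool axes now [ 1.4 -0.5  2.1] in target axes [ 1.4 -0.5  2.1] | turn [-0. -0.  0.] F [ 0.5 -0.6 -0.6] w -0.0 t 53.6
```

```bash
python3 -c "
from cov import *
p,d=take('side',25);crop('side',p,300,200,200,150,4,'v_side.png');cov('side',25)"
```

```text
side patch 315 [555.7 -96.9 110. ] [array([567.2, -96.4]), array([29.9, 91.3]), np.float64(87.1)]
side cover plane: angle 0.0011 x slope -0.0004 z@hinge 0.1091 16539
```

View pics/v_side.png

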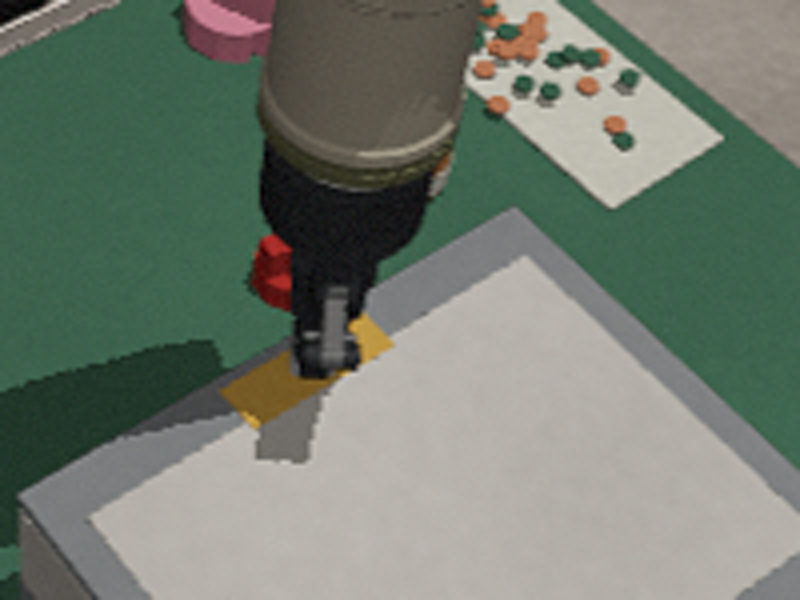

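```bash
python3 -m creep '[[0,0,0,0,0,2,255],[0,0,0,0,0,2,255],[0,0,0,0,0,0,255],[0,0,0,0,0,0,255]]';python3 -m creep '[[0,0,0,0,0,-10,255],[0,0,0,0,0,-30,255],[0,0,0,0,0,-40,255],[0,0,0,0,0,-40,255],[0,0,0,0,0,-40,255],[0,0,0,20,30,0,255],[0,0,0,20,35,0,255],[0,0,0,20,35,0,255]]';python3 -m creep '[[0,0,0,25,38,0,255],[0,0,0,25,38,0,255],[0,0,0,0,0,0,255],[0,0,0,0,0,0,255]]';python3 -c "
from cov import *
p,d=take('side',26);cv2.imwrite('pics/w_side.png',p);cov('side',26);p,d=take('top',26);cv2.imwrite('pics/w_top.png',p);cov('top',26);rel(500,0,300,50)"
```

```text
clock: 54.05
position: [0.5672, -0.0964, 0.1349]
ee_rot: [0.342, 0.94, 0.0, 0.0]
ft_force: [-7.8, 1.2, 16.0]
grip_width: 0.002
clock: 54.85
position: [0.5855, 0.02, 0.2942]
ee_rot: [0.342, 0.94, 0.0, 0.0]
ft_force: [0.7, -0.6, 0.4]
grip_width: 0.0
clock: 55.25
position: [0.5958, 0.1103, 0.2933]
ee_rot: [0.341, 0.94, -0.0, -0.0]
ft_force: [0.2, -1.2, 0.1]
grip_width: -0.003
side patch 517 [566.2 -95.3 109.8] [array([567.2, -94.6]), array([29.5, 90.1]), np.float64(88.3)]
side cover plane: angle 0.0015 x slope -0.0004 z@hinge 0.1091 16677
top patch 309 [564.4 -94.5 111.6] [array([565.1, -95. ]), array([26.4, 88.4]), np.float64(88.3)]
top cover plane: angle 0.0018 x slope -0.0009 z@hinge 0.1107 8437
grasp pt [596.  107.8 287.8] beta 49.92 | shift in tool axes now [   4.  -144.3  -12.2] in target axes [   4.2 -144.3  -12.2] | turn [-0.     0.001 -0.001] F [-1.1 -0.7  0.4] w 0.2 t 55.35
```

View pics/w_side.png

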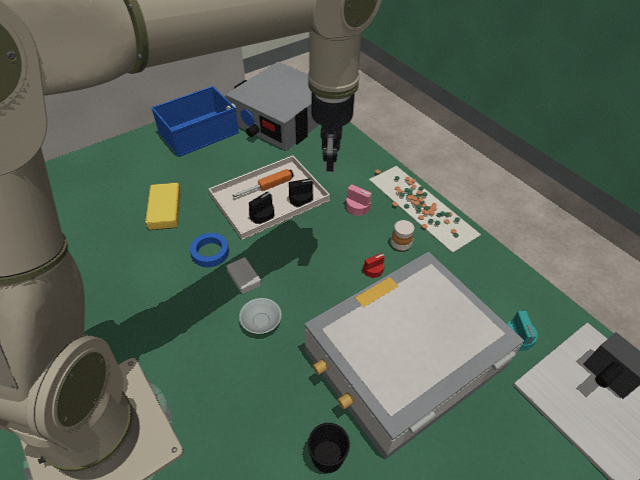

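View pics/w_top.png

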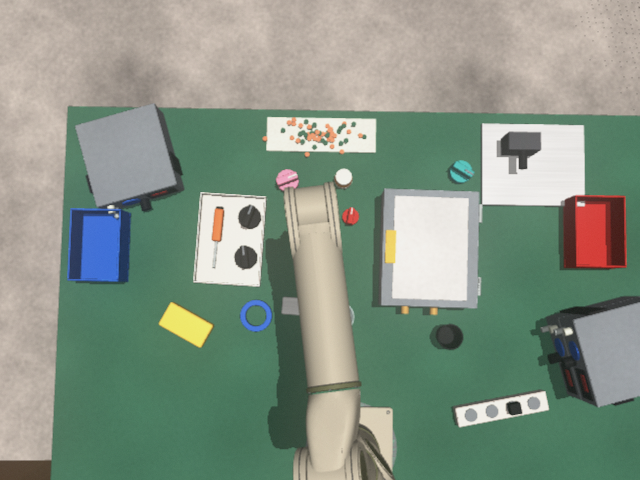

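Everything is in place: the cover is shut at about 0.002 rad, the tray holds the three items, the other things haven't moved, and the arm is clear.

```bash
python3 -c "
from workcell import *
print(hand_in())"
```

```text
the job is handed in; nothing more can be done
None
```

The cabinet is ready and the job was handed in at about 55 s of the 210 s allowed.

- **Taken out:** the screwdriver and both black knobs came out of the cabinet and lie in the white tray.
- **Knobs fitted:** the large red knob and the yellow knob are home on the spindles of their own colour. Neither met resistance on the way down, and each gave a push of 5–11 N at the floor. By the side camera the rib tops stood at about 88.6 mm. That camera reads about 1.7 mm low, so the true height is about 90.3 mm against the 90.5 mm expected.
- **No blue knob:** there was none on the bench, and I checked the ground behind the cover from above before shutting it. The blue spindle is therefore left empty.
- **Cover:** I pushed it past upright and it sank onto its catch at 0.042 rad, then I pressed it on the yellow patch. The press peaked at 16 N, just above the 10–15 N given. Both cameras then showed it shut, at 0.0015 and 0.0018 rad (needs to be below 0.015).

Two small points about placing and gripping:
- The first black knob was let go 2–3 mm above the tray floor, and it stands upright.
- The fingertips lightly touched the knob skirts and the duct while gripping, at about 4–6 N.

In the last pictures the pink, small red and turquoise look-alikes and the other bench things are where they were. The tape, dish and gauge block were partly behind the arm in the top view but visible in the side view.

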